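# Chase the hub thread of a potter's wheel head

### The job

The aluminium wheel head lies hub up on the repair board and its hub thread has to be chased: first tighten the strap clamp on its rim, clockwise, so that it is held fast; the black clamping lever has too little room left before the steel post, so lift it off its serrations, swing it back, let it drop in again and turn it until the clamp is tight. Then work the tap in by its T-handle as a careful fitter does: half a turn clockwise, a quarter turn back, half a turn clockwise, a quarter turn back, and a last half turn that brings the stop collar down on the hub. Leave the tap in the hub and the lever seated, and do not disturb the tin, the bowl or the wooden knife.

Things in the scene. Friction and masses are not known exactly. Their poses are not given: they have to be found in the camera images.
- board: Plywood repair board, 340 x 430 x 18 mm, fixed to the bench. Origin: on the axis of the wheel head's hub, at bench level; the board's centre is 40 mm from there along +y. z up. The clamp stud stands 170 mm from the origin along +y. Three steel posts stand round the wheel head's rim, centres at (79, 119), (-135, -46) and (74, -123) mm in this frame.
- post_top (a point): Centre of the top of the post next to the clamp, 88 mm above the bench; the lever comes against this one. All three posts are upright steel cylinders 26 mm across.
- hub_top (a point): Centre of the top face of the wheel head's hub, 72 mm above the bench; z up. The hub is 64 mm across. The wheel head is a cast aluminium disc 260 mm across lying face down, top of its rim 31 mm above the bench. Unclamped, only its weight on the board (0.8 N m) keeps it from turning; clamped it is held fast.
- lever_axis (a point): Point on the upright axis of clamp stud and lever, level with the lever's grip point. Axes turn with the lever: y level along the handle, away from the stud; z up. Below are the steel strap (34 mm wide, from 63 mm towards the hub to 59 mm beyond the stud, top 45 mm above the bench), the nut, and the lever's round hub (33 mm across, up to 87 mm above the bench).
- lever_grip (a point): Grip point on the handle of the black adjustable clamping lever: on its centre line, 80 mm from the stud axis, 78 mm above the bench while down. The handle is a round bar 16 mm across rising outwards by 9 degrees, straight from 34 to 104 mm from the axis, with a 20 mm ball end. Axes as lever_axis. At least 30 mm is free below it.
- lever (a joint): Angle of the lever about the stud, rad, clockwise from above positive; 0 = handle points along the board's +y, away from the wheel head. From -0.2 (fully back) to 1.9 (against the post). Starts at about 1.1 to 1.6. Seated, its serrations (10 places round, 5 degrees of play) turn the clamp nut with it both ways; lifted over 4 mm it swings freely.
- lever_lift (a joint): How far the lever is lifted off its serrations, m: 0 = seated, at most 0.012. Spring and weight press it down with about 12 N, so it drops back when let go. If tooth lands on tooth it rests 3 mm up and drops in once it is turned a little.
- clamp_screw (a joint): Angle of the clamp nut, rad, clockwise (tightening) positive. Starts slack at 0 to 0.1; tight from 1.05, hard stop at 1.25. Takes 0.35 N m to turn (about 5 N at the lever's grip point) and stays where it is left.
- tap_grip (a point): Centre of the tap wrench's head, on the tap's upright axis, 166 mm above the bench at the start. The head is a dark steel block 46 mm long (x), 22 mm wide (y), from 18 mm below this point to 14 mm above it. The crossbar, 12 mm across and 204 mm long over its 17 mm ends, runs through it along x. Below the head the chuck is at most 21 mm across. Axes turn with the tap; z up.
- tap (a joint): Turn of the tap in the hub, rad, clockwise from above (inwards) positive; starts at 0. It sinks 2 mm a turn. At 6.38 (just over one turn) its round stop collar, 32 mm across, meets the hub: a hard stop. Takes 0.22 N m either way and stays where it is left.
- paste_tin: Round aluminium tin of tapping paste, 75 mm across, 55 mm tall, loose on the bench. Origin: centre of its underside. To be left alone.
- bowl: Terracotta bowl, 124 mm across, 58 mm tall, loose on the bench. Origin: centre of its underside. To be left alone.
- wood_knife: Flat wooden throwing knife, 195 mm long, 28 mm wide, 8 mm thick, lying loose on the bench. Origin: underside, 75 mm from its broad end, length along its x. To be left alone.

How it is judged:
On the way, in this order (a step that is already met when the one before it is completed fails the run):
1. the strap clamp is tight (nut turned to 1.05 rad or more) with the lever seated on its serrations (lifted under 3 mm), before the tap has been turned (under 0.6 rad) (value of joint clamp_screw above 1.05 rad and value of joint lever_lift below 0.003 m and value of joint tap below 0.6 rad), for 0.1 s.
2. first half turn: the tap stops or reverses 0.4 to 0.65 turn in (2.5 to 4.1 rad) (value of joint tap between 2.5 and 4.1 rad and velocity of joint tap between -0.6 and 0.6 rad/s).
3. backed off about a quarter turn: it stops or reverses at 0.5 to 2.3 rad (value of joint tap between 0.5 and 2.3 rad and velocity of joint tap between -0.6 and 0.6 rad/s).
4. second half turn: it stops or reverses at 3.95 to 5.6 rad (value of joint tap between 3.95 and 5.6 rad and velocity of joint tap between -0.6 and 0.6 rad/s).
5. backed off about a quarter turn again: it stops or reverses at 2.2 to 3.85 rad (value of joint tap between 2.2 and 3.85 rad and velocity of joint tap between -0.6 and 0.6 rad/s).
At the end, for the whole second after the job is handed in: The tap stands at 5.9 rad or more (collar down on the hub or within 0.2 mm of it) and is at rest; the clamp is still tight (nut at 1.05 rad or more) and the lever seated (lifted under 3 mm) (value of joint clamp_screw above 1.05 rad and value of joint lever_lift below 0.003 m and value of joint tap above 5.9 rad and velocity of joint tap between -0.05 and 0.05 rad/s); the robot touches nothing.
It fails at once if the tin is moved by more than 30 mm (distance of paste_tin from where it was at the start of the episode above 0.03 m).
It fails at once if the bowl is moved by more than 30 mm (distance of bowl from where it was at the start of the episode above 0.03 m).
It fails at once if the wooden knife is moved by more than 30 mm (distance of wood_knife from where it was at the start of the episode above 0.03 m).
It also fails if it takes over 72 s, if anything falls off the work surface, if the arm or the gripper's body presses on something with over 40 N, if the wrist force passes 120 N, or if a joint passes its speed limit or range.

### The arm

A 6-joint arm with a two-finger parallel gripper is mounted at the origin on the work surface. World frame = base frame: x ahead of the robot, y to its left, z up, the work surface at z = 0. Lengths are in m, angles in rad, forces in N, time in s.
With the tool pointing down it reaches from about 0.35 to 0.975 m from the base axis. Payload 4.9 kg.
Tool frame: the origin (TCP) lies at the very end of the fingers, on their centre line; the grasp point (between the pads) lies 19 mm behind it; x points along the fingers, z is the direction in which the jaws open and shut, and the axes are right-handed (so a half turn about x gives the same grasp; the last joint's range is limited). The gripper opens to 85 mm and grips with 20 to 120 N. Pads are 22 mm wide; open, the fingers measure 114 mm over their backs; the gripper's body (76 mm by 85 mm) begins 54 mm behind the grasp point. The pads swing forward as they close: fully open they stand 13 mm farther back than shut.
Start: joints at [-1.359, 0.053, 1.613, -0, 1.476, -0.119], TCP at [0.203, -0.591, 0.202] pointing down, gripper open.
Joint ranges: [-3.01, 3.01], [-1.01, 2.22], [0.06, 2.58], [-1.02, 4.17], [0.09, 2.62], [-3.14, 3.14]. Speed limits (rad/s): [2.57, 2.57, 3.14, 3.14, 3.14, 3.14].

### API

Orientations are given as a unit quaternion [w, x, y, z].
In Python, from plant import manip, vision, job gives the robot as it stands.
- The arm moves only by the tool servo_tool, never from a script. Its arguments are lists of equal length, an entry for each row: "twist": the turn, a rotation vector about the world's x, y, z in rad, a list of three; "xyz": the shift along the world's x, y, z in cm, a list of three; "fingers": the opening, from 0 (shut) to 1 (fully open). In form: {"twist": [[wx, wy, wz], ...], "xyz": [[x, y, z], ...], "fingers": [fingers, ...]}. A call has 1 to 8 rows; each row shifts and turns the commanded pose from where the row before left it; what a row does not reach is not made up. A row lasts 1/8 s, in which the tool goes at most 62.5 mm and 10.7 degrees, less where a joint would pass 70% of its speed; a pose out of reach is approached as far as the arm can. A call with a gripper value outside its range is refused whole. The fingers move at their own pace and stop on an object; the grip force is fixed at half the most. Time passes only in rows, so rows that do not move let the fingers close. It gives the time, the measured TCP pose, the force and the opening at its end, in the units of the state.
- manip.state(): the state, without advancing time (a new reading comes with each control period).
- vision.grab_frame(name): name is "scene" or "top" or "wrist"; returns the picture (384x512x3 uint8, red, green, blue); there is no depth.
- vision.get_calibration(name): a dict with "camera_matrix" (3x3 intrinsics, pixels), "k1" (the pictures are not rectified: a ray, as slopes to the right and down, at radius r is drawn at 1 + k1 r^2 times it, then the intrinsics apply), "origin" and "orientation" of the camera in the world; the wrist camera has in their place "mount" (4x4, takes a point from camera to tool coordinates, whose origin is the TCP and whose axes are the tool frame's). Camera axes: x right, y up, looking along -z (the intrinsics and any distortion apply to the point x, -y, -z); pixel columns grow to the right and rows downward; lengths in m; the calibration is good to about 2 mm. A picture is of the moment at which its call begins: read the wrist's pose just before it. get_calibration takes no time and is no camera call.
- job.job_done(): hands the job in, once; it reports no verdict.
Trained networks look in the newest picture that a camera, given by its name, has taken for a name from the list of things; names that differ only in an ending like _2 or _b are one class to them, and where a whole thing is asked for, a point or a joint stands for the part that bears it (a point fixed in the world has none). Each returns a list of dicts, best first, with "score" (0 to 1); they miss things now and then, are a little off and sometimes report something else, mostly with a low value. They report only what shows in the picture. A call takes as long as a camera call.
- vision.spot_in(camera, label): "extent" ([centre column, centre row, width, height] in pixels, round what is visible of it).
The state is a dict: "time": time; "joint_pos": joint angles; "joint_vel": joint speeds; "joint_efforts": joint torques, N m; "tool_pos": TCP position; "tool_rot": TCP orientation; "contact_force": force on the tool from outside, world axes, zero at the start; "ft_torque": the same for the moment, N m; "gripper_width": opening from 0.0 (shut) to 1.0 (fully open).
Only numpy, scipy, OpenCV 4.12 (cv2) and the standard library are available. Lean on these libraries where they do the work, as an engineer would, in place of code of your own. Each camera call takes 0.05 s, during which the arm holds its last target.

## Working session

There is one attempt and no reset: what is moved stays moved. The work goes in short steps, Python scripts to look and compute and a tool call to move; the robot and the scene stay as the last step left them, time stands still between calls to the robot, and variables do not carry over. Pictures are saved under pics/ and viewed, and the job is handed in when it is done.

Besides the shell and the picture viewer there is one more tool, called as name(argument=value, ...) on one line, values as JSON. servo_tool: Moves the arm, as the interface text tells. Its arguments: {"type":"object","properties":{"twist":{"type":"array","items":{"type":"array","items":{"type":"number"}}},"xyz":{"type":"array","items":{"type":"array","items":{"type":"number"}}},"fingers":{"type":"array","items":{"type":"number"}}},"required":["twist","xyz","fingers"]}

```bash
mkdir -p pics; ls; cat > h.py <<'E'
import numpy as np, cv2, json
from plant import manip, vision, job
from scipy.spatial.transform import Rotation as R
def save(img,name,scale=1.5):
    im=cv2.cvtColor(img,cv2.COLOR_RGB2BGR)
    if scale!=1: im=cv2.resize(im,None,fx=scale,fy=scale,interpolation=cv2.INTER_CUBIC)
    cv2.imwrite('pics/'+name,im)
def q2R(q): return R.from_quat([q[1],q[2],q[3],q[0]])
def campose(name,st=None):
    c=vision.get_calibration(name)
    if 'mount' in c:
        M=np.array(c['mount']); st=st or manip.state()
        Rt=q2R(st['tool_rot']).as_matrix(); 
        return Rt@M[:3,3]+np.array(st['tool_pos']), Rt@M[:3,:3], c
    return np.array(c['origin']), q2R(c['orientation']).as_matrix(), c
def proj(P,pose):
    o,Rm,c=pose; p=(np.atleast_2d(P)-o)@Rm
    x=p[:,0]/-p[:,2]; y=-p[:,1]/-p[:,2]; s=1+c['k1']*(x*x+y*y)
    K=np.array(c['camera_matrix'])
    return np.c_[K[0,0]*x*s+K[0,2],K[1,1]*y*s+K[1,2]]
def ray(uv,pose):
    o,Rm,c=pose;K=np.array(c['camera_matrix'])
    xd=(uv[0]-K[0,2])/K[0,0];yd=(uv[1]-K[1,2])/K[1,1]
    x,y=xd,yd
    for _ in range(30):
        s=1+c['k1']*(x*x+y*y);x,y=xd/s,yd/s
    d=Rm@np.array([x,-y,-1]);return o,d/np.linalg.norm(d)
def atz(uv,pose,z):
    o,d=ray(uv,pose);return o+d*(z-o[2])/d[2]
E
python3 - <<'E'
from h import *
s=manip.state();print(s)
for n in ['scene','top','wrist']:
    save(vision.grab_frame(n),n+'0.png')
    print(n,vision.get_calibration(n))
    for l in ['hub_top','post_top','lever_grip','tap_grip','board','paste_tin','bowl','wood_knife','lever']:
        try: r=vision.spot_in(n,l)
        except Exception as e: print(l,e);continue
        print(l,[(round(x['score'],2),np.round(x['extent']).tolist()) for x in r[:3]])
E
```

```text
pics
{'time': 0.0, 'joint_pos': array([-1.35899204e+00,  5.33288572e-02,  1.61430321e+00,  5.77340447e-06,
        1.47600638e+00, -1.19001420e-01]), 'joint_vel': array([ 0.00119078,  0.00010688,  0.00176037, -0.00048853, -0.00080927,
        0.00099389]), 'joint_efforts': array([ 1.03076782e-03, -3.93674040e+01, -3.70179749e+01, -8.42919394e-05,
        6.90784946e-03, -1.39085509e-05]), 'tool_pos': array([ 0.2028587 , -0.59043478,  0.20047495]), 'tool_rot': array([ 0.57496724,  0.41133982,  0.57603374, -0.41036247]), 'contact_force': array([ 0.82138396, -0.23297312, -0.34238909]), 'ft_torque': array([-0.01321142,  0.04423626, -0.02821987]), 'gripper_width': 0.9987142951409578}
scene {'camera_matrix': array([[396.37435595,   0.        , 262.61623794],
       [  0.        , 396.37435595, 190.66544663],
       [  0.        ,   0.        ,   1.        ]]), 'k1': 0.01310109692085924, 'origin': array([ 1.29621302, -0.18562272,  0.99767835]), 'orientation': array([0.72756972, 0.28227714, 0.22236784, 0.58439239])}
hub_top [(0.69, [247.0, 201.0, 85.0, 85.0])]
post_top []
lever_grip [(0.78, 
[... 1115 characters left out ...]
ever [(0.59, [215.0, 170.0, 8.0, 40.0])]
wrist {'camera_matrix': array([[321.76998961,   0.        , 252.65666797],
       [  0.        , 321.76998961, 196.75086009],
       [  0.        ,   0.        ,   1.        ]]), 'k1': -0.07883308409659569, 'mount': array([[-2.59004250e-04,  2.60096593e-01, -9.65582568e-01,
        -1.72194960e-01],
       [ 1.08301818e-03,  9.65582107e-01,  2.60096179e-01,
         6.63222562e-02],
       [ 9.99999380e-01, -9.78377461e-04, -5.31779209e-04,
        -1.14333420e-04],
       [ 0.00000000e+00,  0.00000000e+00,  0.00000000e+00,
         1.00000000e+00]])}
hub_top []
post_top []
lever_grip []
tap_grip []
board []
paste_tin []
bowl []
wood_knife []
lever []
```

```bash
python3 - <<'E'
import cv2
a=cv2.imread('pics/top0.png');print(a.shape)
cv2.imwrite('pics/topc.png',cv2.resize(a[150:450,230:630],None,fx=2,fy=2,interpolation=cv2.INTER_CUBIC))
a=cv2.imread('pics/scene0.png')
cv2.imwrite('pics/scenec.png',cv2.resize(a[180:420,220:520],None,fx=2.5,fy=2.5,interpolation=cv2.INTER_CUBIC))
E
```

```text
(576, 768, 3)
```

View pics/topc.png

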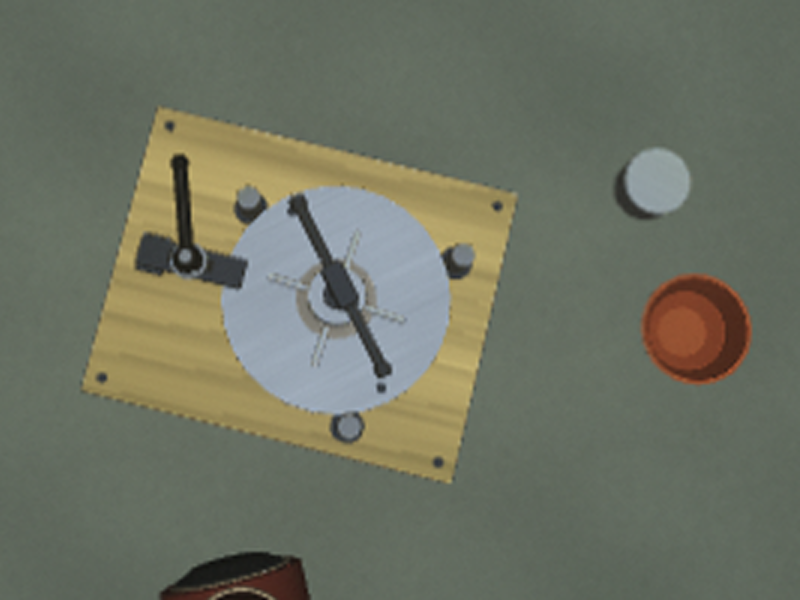

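View pics/scenec.png

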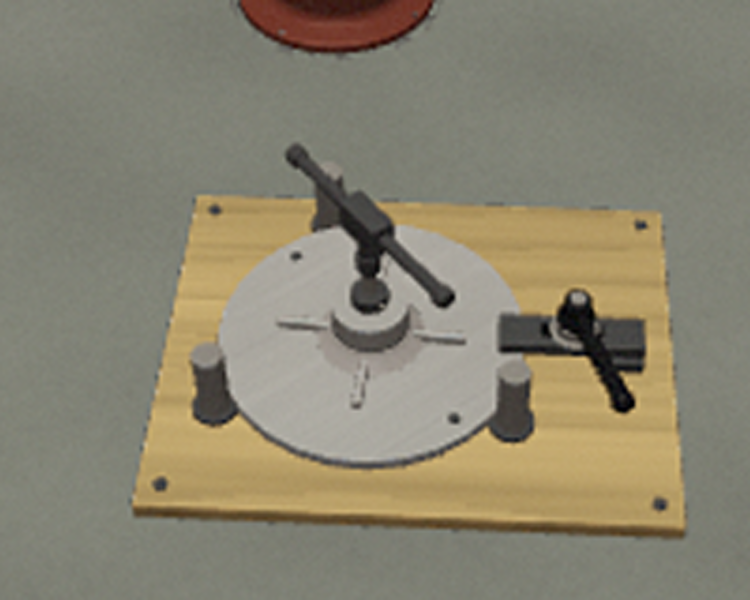

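View pics/top0.png

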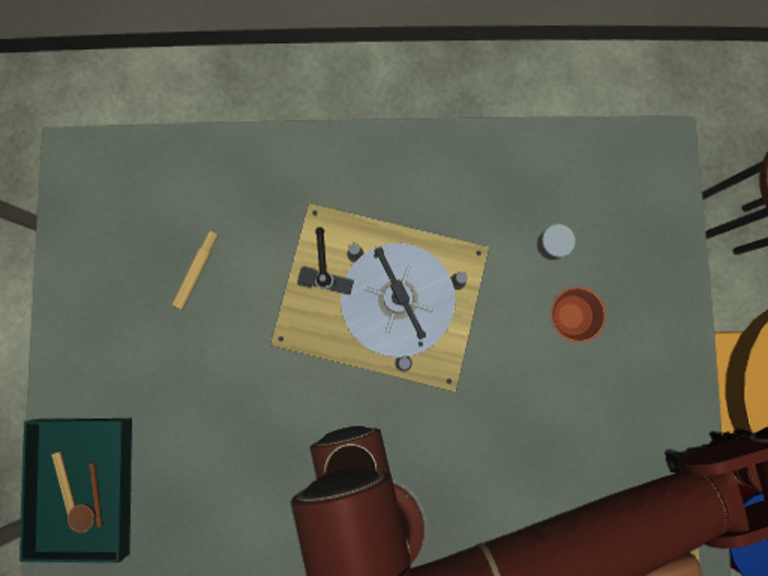

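```bash
cat > fit.py <<'E'
from h import *
from scipy.optimize import least_squares
T=lambda p:((230+p[0]/2)/1.5-.17,(150+p[1]/2)/1.5-.17)
S=lambda p:((220+p[0]/2.5)/1.5-.17,(180+p[1]/2.5)/1.5-.17)
pt=campose('top');ps=campose('scene')
# local pts: corners TL(+x,+y),TR(+x,-y),BR(-x,-y),BL
C=np.array([[170,255,18],[170,-175,18],[-170,-175,18],[-170,255,18]])/1e3
topc=[T(p) for p in [(158,107),(517,192),(452,483),(82,391)]]
# scene: camera at +x looking -x : left = -y, top = far = -x
Cs=C[[2,3,0,1]]
scn=[S(p) for p in [(195,197),(662,212),(685,528),(135,512)]]
ex=np.array([[79,119,88],[-135,-46,88],[74,-123,88]])/1e3
ext=[T(p) for p in [(251,194),(345,428),(464,252)]]
# post tops scene
exs=[S(p) for p in [(514,372),(330,170),(207,354)]]
def tf(q,P):
    c,s=np.cos(q[2]),np.sin(q[2]);return np.c_[q[0]+c*P[:,0]-s*P[:,1],q[1]+s*P[:,0]+c*P[:,1],P[:,2]]
def res(q,w='b'):
    r=[]
    if w in'bt': r+=[proj(tf(q,C),pt)-topc,proj(tf(q,ex),pt)-ext]
    if w in'bs': r+=[proj(tf(q,Cs),ps)-scn,proj(tf(q,ex),ps)-exs]
    return np.concatenate(r).ravel()
if __name__=='__main__':
    for w in 'tsb':
        f=least_squares(res,[.55,0,-.2],args=(w,));print(w,f.x,np.round(f.fun.reshape(-1,2),1).tolist())
    q=f.x;np.save('q.npy',q)
    # tap ends at z .166
    for n,pp,a in [('t',pt,[T((297,205)),T((383,370))]),('s',ps,[S((297,155)),S((443,295))])]:
        P=[atz(x,pp,.166) for x in a];print('tap',n,P,np.mean(P,0)[:2],np.arctan2(P[1][1]-P[0][1],P[1][0]-P[0][0]))
    st=tf(q,np.array([[0,.170,.08]]))[0];print('stud',st,'hub',q)
    for n,pp,a in [('t',pt,T((180,161))),('s',ps,S((624,402)))]:
        P=atz(a,pp,.065+.013+.0048);d=P-st;
        ang=np.arctan2(d[1],d[0]);print('lever tip',n,P,np.hypot(*d[:2]),'joint',(q[2]+np.pi/2)-ang, 'world',ang)
E
python3 fit.py
```

```text
t [ 0.50717106 -0.06048132 -0.2618433 ] [[-0.2, -0.6], [0.3, 0.3], [-0.2, -0.0], [-0.5, -0.3], [-0.8, 0.8], [1.5, -0.9], [-0.0, 0.6]]
s [ 0.50987107 -0.05852852 -0.25905093] [[0.3, -0.3], [-0.2, -0.3], [1.1, 0.1], [-1.0, -1.1], [0.6, 0.0], [-0.5, 0.6], [-0.2, 0.6]]
b [ 0.50836507 -0.05937467 -0.26049557] [[-0.6, -0.8], [-0.1, -0.1], [-0.5, -0.4], [-0.8, -0.5], [-1.2, 0.5], [1.2, -1.2], [-0.4, 0.2], [0.0, -0.7], [-0.5, -0.5], [0.6, -0.1], [-1.5, -1.6], [0.1, -0.3], [-0.8, 0.4], [-0.6, 0.2]]
tap t [array([ 0.58961012, -0.01867532,  0.166     ]), array([ 0.42028733, -0.1017564 ,  0.166     ])] [ 0.50494873 -0.06021586] -2.685439401873423
tap s [array([ 0.42211479, -0.09950515,  0.166     ]), array([ 0.59330609, -0.01740973,  0.166     ])] [ 0.50771044 -0.05845744] 0.44715715755604335
stud [0.55215017 0.10488995 0.08      ] hub [ 0.50836507 -0.05937467 -0.26049557]
lever tip t [0.65623189 0.1090067  0.0828    ] 0.10416310363268917 joint 1.2707682720151732 world 0.03953248943424302
lever tip s [0.65847427 0.11098014 0.0828    ] 0.10649837936846566 joint 1.2530837571850733 world 0.05721700426434299
```

```bash
python3 - <<'E'
from h import *
s=manip.state();M=q2R(s['tool_rot']).as_matrix();print(np.round(M,3),np.arctan2(M[1,2],M[0,2]),s['time'])
E
```

```text
[[ 0.     0.946  0.325]
 [-0.     0.325 -0.946]
 [-1.     0.     0.   ]] -1.239978896119013 1.5
```

servo_tool(twist=[[0,0,-0.0175],[0,0,-0.0175],[0,0,-0.0175],[0,0,-0.0175],[0,0,-0.0175],[0,0,-0.0175],[0,0,-0.0175],[0,0,-0.0175]], xyz=[[2.6,4.4,1],[2.6,4.4,1],[2.6,4.4,1],[2.6,4.4,1],[2.6,4.4,1],[2.6,4.4,1],[2.6,4.4,0],[2.6,4.4,0]], fingers=[0.45,0.45,0.45,0.45,0.45,0.45,0.45,0.45])

```text
time: 2.5
tool_pos: [0.4117, -0.2377, 0.2622]
tool_rot: [0.546, 0.45, 0.545, -0.45]
contact_force: [0.2, -0.2, -0.1]
gripper_width: 0.454
```

servo_tool(twist=[[0,0,-0.0175],[0,0,-0.0175],[0,0,-0.0175],[0,0,-0.0175],[0,0,-0.0175],[0,0,-0.0175],[0,0,-0.0175],[0,0,-0.0175]], xyz=[[2.6,4.4,0],[2.6,4.4,0],[2.6,4.4,0],[2.6,4.4,0],[2.6,4.4,-1],[2.6,4.4,-1],[2.6,4.4,-1],[2.6,4.0,-1]], fingers=[0.45,0.45,0.45,0.45,0.45,0.45,0.45,0.45])

```text
time: 3.5
tool_pos: [0.6197, 0.1107, 0.2215]
tool_rot: [0.513, 0.487, 0.512, -0.487]
contact_force: [0.5, 0.5, 0.2]
gripper_width: 0.448
```

servo_tool(twist=[[0,0,0],[0,0,0]], xyz=[[0,0,0],[0,0,0]], fingers=[0.45,0.45])

```text
time: 3.75
tool_pos: [0.6189, 0.1088, 0.2217]
tool_rot: [0.513, 0.487, 0.513, -0.487]
contact_force: [-0.7, -0.3, 0.2]
gripper_width: 0.448
```

```bash
python3 - <<'E'
from h import *
s=manip.state();M=q2R(s['tool_rot']).as_matrix();print(s['tool_pos'],np.arctan2(M[1,2],M[0,2]),M[:,0],s['time'],s['joint_pos'],s['contact_force'])
json.dump({k:np.array(s[k]).tolist() for k in s},open('sw1.json','w'))
save(vision.grab_frame('wrist'),'w1.png')
E
```

```text
[0.61886221 0.10875166 0.22165461] -1.5196574661724687 [-3.77730314e-04 -4.23585345e-04 -9.99999839e-01] 3.75 [ 5.57872057e-02  4.98485208e-02  1.58263274e+00 -4.02620628e-04
  1.50951215e+00  1.57546949e+00] [-0.74400614 -0.32974972  0.17246326]
```

View pics/w1.png

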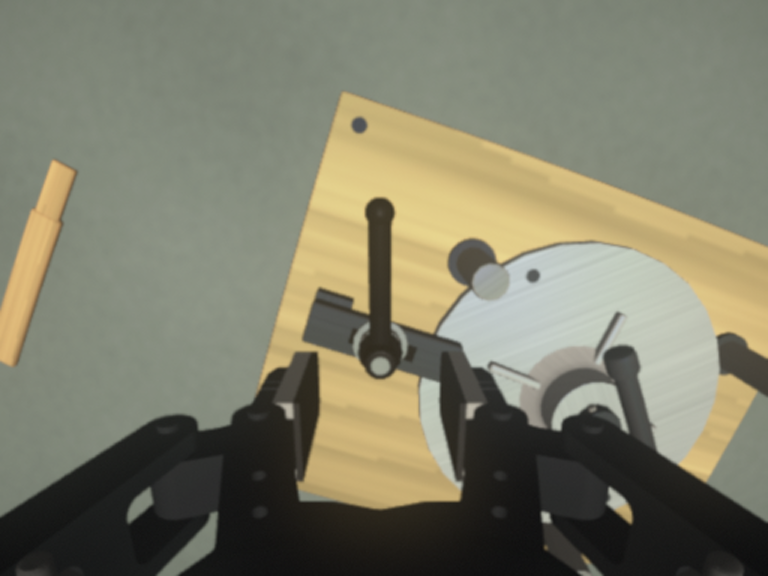

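```bash
python3 - <<'E'
from h import *
s=json.load(open('sw1.json'));p=campose('wrist',s)
f=lambda a:(a[0]/1.5-.17,a[1]/1.5-.17)
print('post',atz(f((490,282)),p,.088))
print('stud',[atz(f((380,367)),p,z) for z in(.087,.095)])
print('ball',atz(f((380,212)),p,.0825))
print('handle80',atz(f((380,250)),p,.078))
print('corner',atz(f((343,92)),p,.018))
from fit import tf
for q in ([.507,-.0595,-.2605],[.5084,-.0594,-.2605]):
  print(tf(q,np.array([[79,119,88],[0,170,80],[170,255,18]])/1e3))
E
```

```text
post [0.61555304 0.03608036 0.088     ]
stud [array([0.55159205, 0.10478149, 0.087     ]), array([0.55507257, 0.10498426, 0.095     ])]
ball [0.65645196 0.11029449 0.0825    ]
handle80 [0.63111134 0.1089494  0.078     ]
corner [0.73689377 0.14156232 0.018     ]
[[0.61398473 0.03513756 0.088     ]
 [0.55078583 0.10476442 0.08      ]
 [0.73694317 0.1431108  0.018     ]]
[[0.61538473 0.03523756 0.088     ]
 [0.55218583 0.10486442 0.08      ]
 [0.73834317 0.1432108  0.018     ]]
```

servo_tool(twist=[[0,0,0],[0,0,0],[0,0,0],[0,0,0],[0,0,0],[0,0,0],[0,0,0],[0,0,0]], xyz=[[0.7,0,-2.4],[0.6,0,-2.4],[0,0,-2.4],[0,0,-2.4],[0,0,-2.4],[0,0,-2.4],[0,0,-2],[0,0,0]], fingers=[0.45,0.45,0.45,0.45,0.45,0.45,0.45,0.45])

```text
time: 4.8
tool_pos: [0.6305, 0.1081, 0.056]
tool_rot: [0.512, 0.487, 0.513, -0.488]
contact_force: [-0.1, -0.7, -0.0]
gripper_width: 0.448
```

```bash
python3 - <<'E'
from h import *
s=manip.state();M=q2R(s['tool_rot']).as_matrix();print(s['tool_pos'],np.arctan2(M[1,2],M[0,2]),s['contact_force'])
save(vision.grab_frame('wrist'),'w2.png',1)
E
```

```text
[0.63051706 0.10810596 0.05600425] -1.5209975600519405 [-0.14332029 -0.67269529 -0.0128646 ]
```

View pics/w2.png

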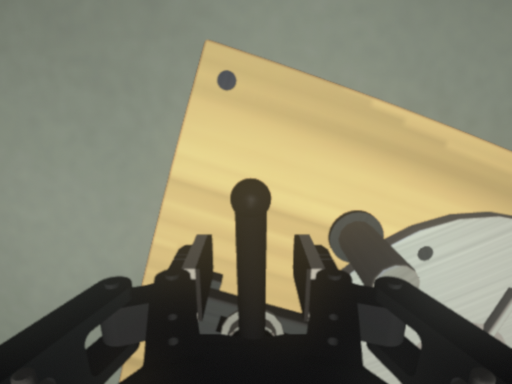

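servo_tool(twist=[[0,0,0],[0,0,0],[0,0,0],[0,0,0],[0,0,0],[0,0,0]], xyz=[[0,0,0],[0,0,0],[0,0,0],[0,0,0],[0,0,0],[0,0,0]], fingers=[0,0,0,0,0,0])

```text
time: 5.6
tool_pos: [0.6319, 0.1089, 0.0576]
tool_rot: [0.513, 0.487, 0.513, -0.487]
contact_force: [0.7, 0.6, -0.2]
gripper_width: -0.001
```

servo_tool(twist=[[0,0,0],[0,0,0],[0,0,0],[0,0,0]], xyz=[[0,0,0.3],[0,0,0.3],[0,0,0.25],[0,0,0]], fingers=[0,0,0,0])

```text
time: 6.1
tool_pos: [0.6323, 0.1089, 0.0667]
tool_rot: [0.513, 0.487, 0.512, -0.487]
contact_force: [-0.9, 0.0, -0.8]
gripper_width: -0.0
```

```bash
python3 - <<'E'
from h import *
save(vision.grab_frame('wrist'),'w3.png',1)
save(vision.grab_frame('scene')[120:280,170:400],'s3.png',3)
E
```

```text
(no output)
```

View pics/w3.png

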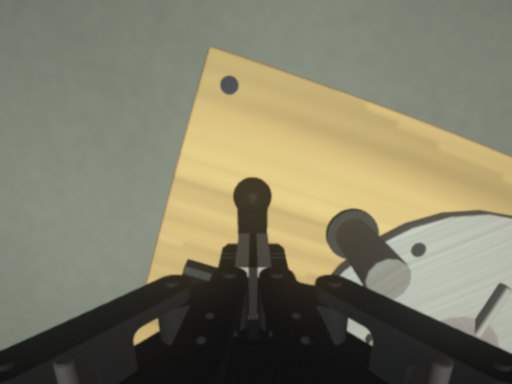

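View pics/s3.png

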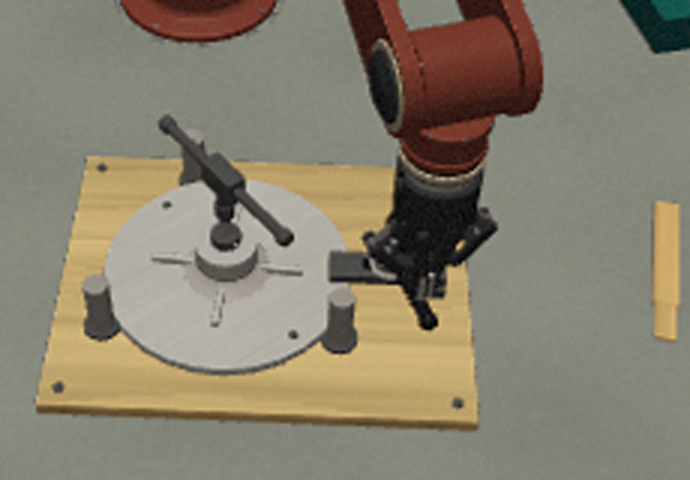

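```bash
python3 - <<'E'
from h import *
s=manip.state();p=campose('wrist',s);t=np.array(s['tool_pos']);print(t,s['gripper_width'],s['contact_force'])
for dz in(0,.019,.04): print(dz,proj(t+[0,0,dz],p))
for n in('scene','top'): print(n,proj(t,campose(n)),)
u=np.array([np.cos(.051),np.sin(.051),0])
for r in(34,80,104): print(r,proj(np.array([.552,.105,.078])+u*r/1e3+[0,0,(r-80)*.158/1e3],p))
E
python3 - <<'E'
import cv2
a=cv2.imread('pics/w3.png')[170:350,160:350];cv2.imwrite('pics/w3c.png',cv2.resize(a,None,fx=4,fy=3.3,interpolation=cv2.INTER_CUBIC))
E
```

```text
[0.63201084 0.10888223 0.06625317] -0.0015236275109580908 [0.01053985 0.24490859 0.64906676]
0 [[252.98916185 230.40569136]]
0.019 [[253.04410513 243.7187447 ]]
0.04 [[253.12065712 262.28930042]]
scene [[308.94988231 223.48954262]]
top [[213.76091809 161.70035417]]
34 [[252.571535   304.99180166]]
80 [[252.64528576 238.48712167]]
104 [[252.6910657  197.09543663]]
```

View pics/w3c.png

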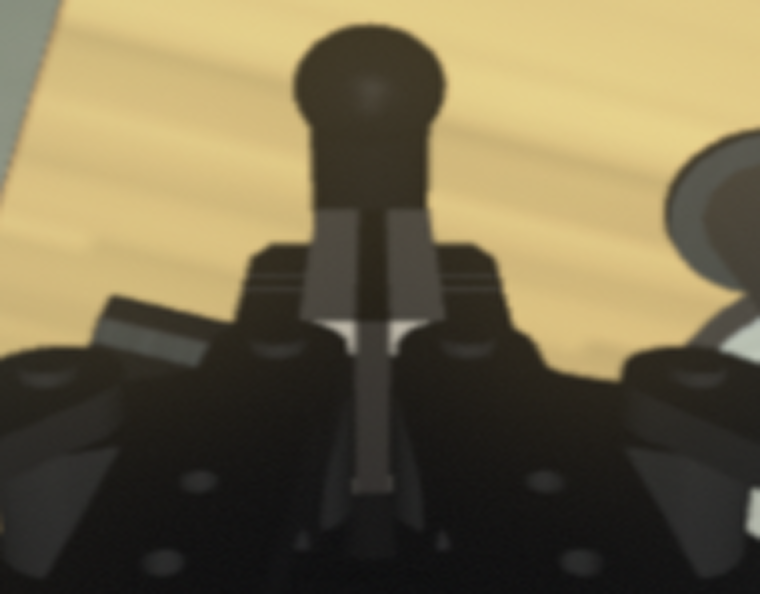

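```bash
python3 - <<'E'
from h import *
s=manip.state();pw=campose('wrist',s);ps=campose('scene');pt=campose('top')
st=json.load(open('sw1.json'));pw1=campose('wrist',st)
def tri(L):
    A=np.zeros((3,3));b=np.zeros(3)
    for uv,p in L:
        o,d=ray(uv,p);P=np.eye(3)-np.outer(d,d);A+=P;b+=P@o
    X=np.linalg.solve(A,b);return X,[np.round(proj(X,p)[0]-uv,1) for uv,p in L]
bw=((370/4+160),(88/3.3+170)); bw1=(380/1.5-.17,212/1.5-.17)
bs=((220+624/2.5)/1.5-.17,(180+402/2.5)/1.5-.17); bt=((230+180/2)/1.5-.17,(150+161/2)/1.5-.17)
print('w+s',tri([(bw,pw),(bs,ps)]));print('w1+s',tri([(bw1,pw1),(bs,ps)]));print('all',tri([(bw,pw),(bw1,pw1),(bs,ps),(bt,pt)]));print('w1+w3',tri([(bw,pw),(bw1,pw1)]))
f=vision.grab_frame('scene');save(f[190:250,275:345],'s4.png',8)
E
```

```text
w+s (array([0.65634117, 0.11106171, 0.08064427]), [array([-1.3, -1.1]), array([-0.3, -0.1])])
w1+s (array([0.65667151, 0.11096346, 0.08078865]), [array([-0.7, -0.4]), array([-0.3, -0.1])])
all (array([0.65652445, 0.11036333, 0.08106214]), [array([ 0.1, -1.2]), array([-0.1, -0.2]), array([-0.5, -0.1]), array([-0.4,  0. ])])
w1+w3 (array([0.65653987, 0.11036718, 0.08348289]), [array([0.1, 0. ]), array([-0.1, -0. ])])
```

View pics/s4.png

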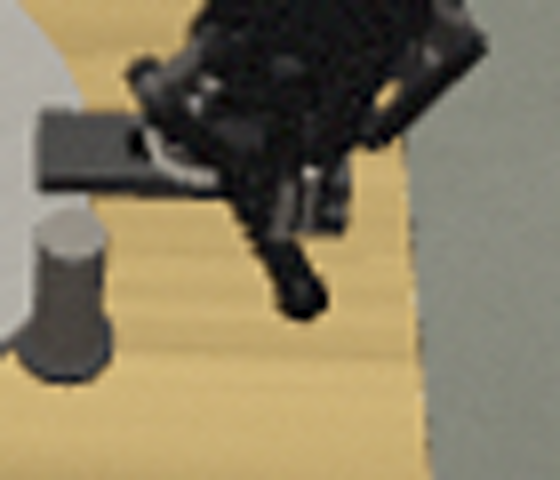

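servo_tool(twist=[[0,0,0],[0,0,0],[0,0,0]], xyz=[[0,0,0],[0,0,0],[0,0,0]], fingers=[0.25,0.25,0.25])

```text
time: 6.62
tool_pos: [0.632, 0.1089, 0.0661]
tool_rot: [0.512, 0.487, 0.513, -0.487]
contact_force: [-0.5, 1.2, -0.4]
gripper_width: 0.248
```

```bash
python3 - <<'E'
from h import *
save(vision.grab_frame('wrist')[160:350,150:360],'w5.png',3.5)
save(vision.grab_frame('scene')[180:250,275:355],'s5.png',8)
E
```

```text
(no output)
```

View pics/w5.png

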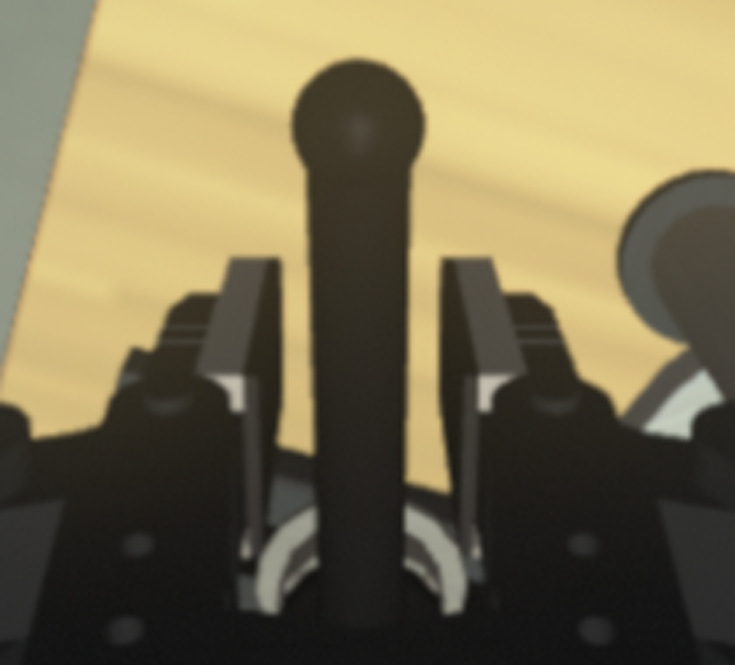

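View pics/s5.png

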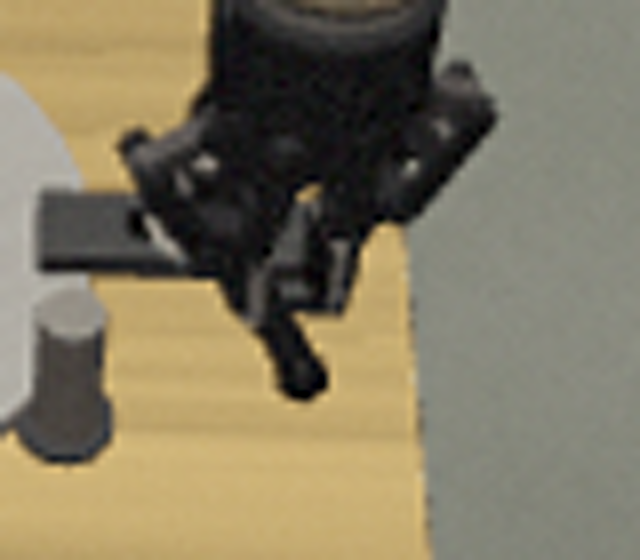

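```bash
python3 - <<'E'
from h import *
s=manip.state();p=campose('wrist',s);t=np.array(s['tool_pos']);ps=campose('scene');M=q2R(s['tool_rot']).as_matrix()
c=vision.get_calibration('wrist');print(np.array(c['mount'])[:3,3])
for y in(0,.011):
  for dz in(0,.01,.02,.03,.05): 
    a=t-M[:,0]*dz+M[:,1]*y
    print(y,dz,proj(a+M[:,2]*.0125,p)[0],proj(a-M[:,2]*.0125,p)[0],proj(a+M[:,2]*.0125,ps)[0],proj(a-M[:,2]*.0125,ps)[0])
E
```

```text
[-0.17219499  0.06625722 -0.00034718]
0 0 [274.87956083 230.41122597] [231.09565302 230.37539981] [304.94905242 224.38626552] [312.93640698 222.61270151]
0 0.01 [276.11317468 237.06981976] [229.91667738 237.03301286] [305.24121415 222.30911384] [313.27829893 220.53238959]
0 0.02 [277.48856933 244.50093337] [228.60219464 244.46319601] [305.53716395 220.20528059] [313.6246082  218.42545477]
0 0.03 [279.03122003 252.84488454] [227.12785436 252.806317  ] [305.83697665 218.07424349] [313.97542175 216.29137781]
0 0.05 [282.7539514  273.02121235] [223.56992326 272.98163515] [306.44850016 213.72839904] [314.69092123 211.93965144]
0.011 0 [275.26780933 212.05870822] [230.76069468 212.01991547] [306.21425076 227.28497327] [314.24558623 225.48929892]
0.011 0.01 [276.54912503 217.80852631] [229.53809091 217.76839699] [306.51630753 225.213578  ] [314.59791705 223.41456328]
0.011 0.02 [277.98159413 224.24206822] [228.17124402 224.2005882 ] [306.82230398 223.11541555] [314.95482703 221.3131175 ]
0.011 0.03 [279.59328617 231.4874401 ] [226.63336299 231.44462973] [307.13231839 220.9899589 ] [315.31640687 219.18443758]
0.011 0.05 [283.5055712  249.10589554] [222.90014364 249.06074888] [307.76472481 216.6549842 ] [316.05395106 214.84320918]
```

servo_tool(twist=[[0,0,0],[0,0,0],[0,0,0],[0,0,0],[0,0,0],[0,0,0],[0,0,0]], xyz=[[0,0,0],[0,0,-0.8],[0,0,-0.8],[0,0,-0.7],[0,0,-0.6],[0,0,-0.5],[0,0,0]], fingers=[0.4,0.4,0.4,0.4,0.4,0.4,0.4])

```text
time: 7.6
tool_pos: [0.6316, 0.1089, 0.0316]
tool_rot: [0.512, 0.487, 0.513, -0.487]
contact_force: [0.1, -0.1, 0.1]
gripper_width: 0.4
```

servo_tool(twist=[[0,0,0],[0,0,0],[0,0,0],[0,0,0],[0,0,0]], xyz=[[0,0,0],[0,0,0],[0,0,0],[0,0,0],[0,0,0]], fingers=[0,0,0,0,0])

```text
time: 8.22
tool_pos: [0.6323, 0.1089, 0.0326]
tool_rot: [0.513, 0.487, 0.512, -0.487]
contact_force: [0.3, 0.9, 2.4]
gripper_width: 0.159
```

```bash
python3 - <<'E'
from h import *
save(vision.grab_frame('wrist')[160:350,150:360],'w6.png',3.5)
E
```

```text
(no output)
```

View pics/w6.png

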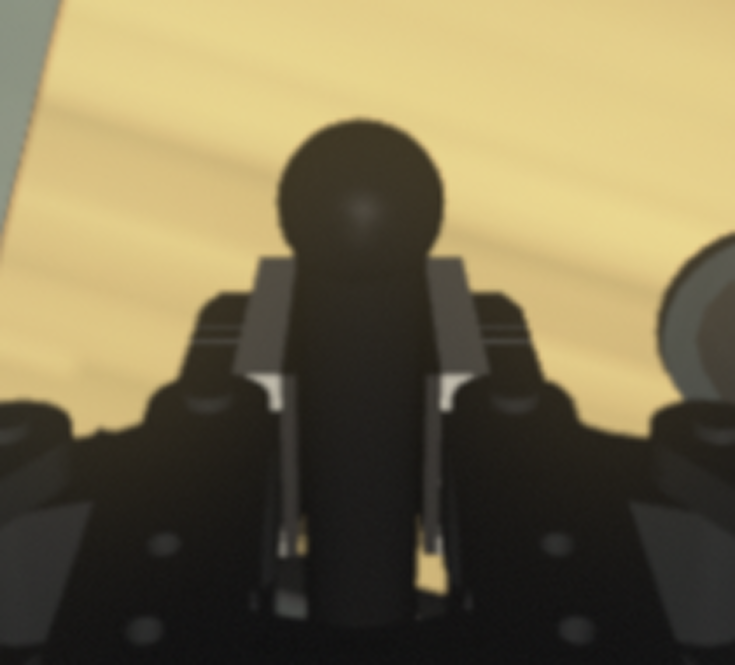

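servo_tool(twist=[[0,0,0],[0,0,0],[0,0,0],[0,0,0]], xyz=[[0,0,0.3],[0,0,0.3],[0,0,0.2],[0,0,0]], fingers=[0,0,0,0])

```text
time: 8.78
tool_pos: [0.6315, 0.1089, 0.0377]
tool_rot: [0.512, 0.487, 0.513, -0.487]
contact_force: [6.7, 0.8, -11.9]
gripper_width: 0.155
```

servo_tool(twist=[[0,0,0],[0,0,0]], xyz=[[0,0,0.3],[0,0,0]], fingers=[0,0])

```text
time: 9.02
tool_pos: [0.6315, 0.1089, 0.0406]
tool_rot: [0.512, 0.487, 0.513, -0.487]
contact_force: [7.0, 0.7, -13.4]
gripper_width: 0.158
```

```bash
cat > arc.py <<'E'
import numpy as np,sys
# arc.py cx cy px py total n
cx,cy,px,py,tot,n=map(float,sys.argv[1:]);n=int(n)
c=np.array([cx,cy]);d=np.array([px,py])-c
P=[]
for i in range(n+1):
    a=tot*i/n;P.append(c+[d[0]*np.cos(a)-d[1]*np.sin(a),d[0]*np.sin(a)+d[1]*np.cos(a)])
P=np.array(P)*100;print(np.linalg.norm(d),np.arctan2(d[1],d[0]));print(np.round(np.diff(np.round(P,2),axis=0),2).tolist(),tot/n)
E
python3 arc.py .552 .105 .632 .109 1.257 12
```

```text
0.0800999375780031 0.04995839572194283
[[-0.09, 0.83], [-0.17, 0.83], [-0.26, 0.79], [-0.33, 0.77], [-0.42, 0.73], [-0.49, 0.68], [-0.56, 0.62], [-0.63, 0.56], [-0.67, 0.5], [-0.73, 0.42], [-0.76, 0.34], [-0.8, 0.26]] 0.10475
```

servo_tool(twist=[[0,0,0.105],[0,0,0.105],[0,0,0.105],[0,0,0.105],[0,0,0.105],[0,0,0.105]], xyz=[[-0.09,0.83,0],[-0.17,0.83,0],[-0.26,0.79,0],[-0.33,0.77,0],[-0.42,0.73,0],[-0.49,0.68,0]], fingers=[0,0,0,0,0,0])

```text
time: 9.78
tool_pos: [0.6134, 0.1555, 0.0402]
tool_rot: [0.638, 0.303, 0.639, -0.303]
contact_force: [6.0, 2.2, -13.9]
gripper_width: 0.158
```

servo_tool(twist=[[0,0,0.105],[0,0,0.105],[0,0,0.105],[0,0,0.105],[0,0,0.105],[0,0,0.105],[0,0,0]], xyz=[[-0.56,0.62,0],[-0.63,0.56,0],[-0.67,0.5,0],[-0.73,0.42,0],[-0.76,0.34,0],[-0.8,0.26,0],[0,0,0]], fingers=[0,0,0,0,0,0,0])

```text
time: 10.65
tool_pos: [0.5711, 0.1822, 0.0405]
tool_rot: [0.7, 0.091, 0.702, -0.092]
contact_force: [3.6, 1.6, -12.8]
gripper_width: 0.158
```

```bash
python3 - <<'E'
from h import *
s=manip.state();M=q2R(s['tool_rot']).as_matrix();print(s['tool_pos'],np.arctan2(M[1,2],M[0,2])+np.pi/2,s['contact_force'],s['ft_torque'])
d=s['tool_pos'][:2]-np.array([.552,.105]);print(np.hypot(*d),np.arctan2(d[1],d[0]))
save(vision.grab_frame('wrist'),'w7.png',1.5)
save(vision.grab_frame('top')[80:240,170:350],'t7.png',4)
E
```

```text
[0.57105025 0.18220248 0.04049888] 1.3106490872527619 [  3.58362018   1.62965234 -12.8096318 ] [ 0.4023951  -0.72616607  0.26432814]
0.07951814579456741 1.3288722083729911
```

View pics/w7.png

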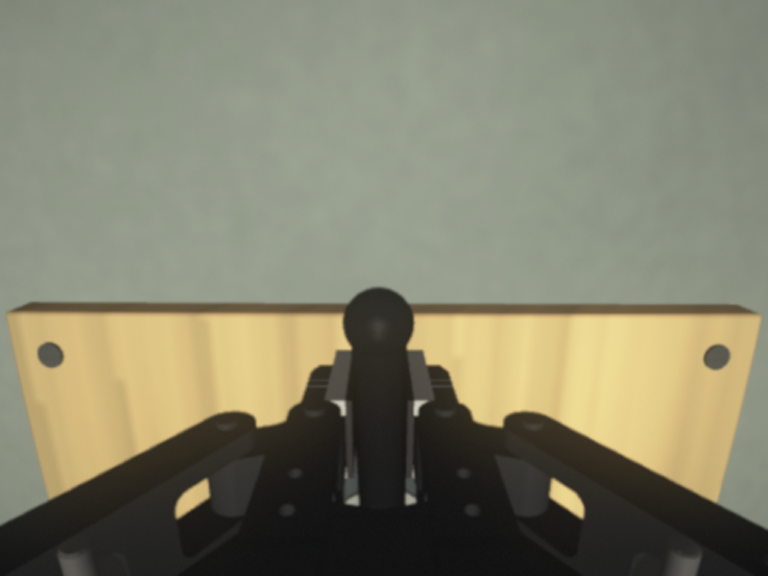

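servo_tool(twist=[[0,0,0],[0,0,0],[0,0,0],[0,0,0],[0,0,0]], xyz=[[0,0,-0.4],[0,0,-0.4],[0,0,-0.3],[0,0,0],[0,0,0]], fingers=[0,0,0,0,0])

```text
time: 11.38
tool_pos: [0.5732, 0.1822, 0.0331]
tool_rot: [0.701, 0.092, 0.701, -0.092]
contact_force: [-2.2, 1.5, -3.9]
gripper_width: 0.16
```

servo_tool(twist=[[0,0,0],[0,0,0]], xyz=[[0,0,-0.15],[0,0,0]], fingers=[0,0])

```text
time: 11.62
tool_pos: [0.5737, 0.1823, 0.0323]
tool_rot: [0.702, 0.092, 0.701, -0.092]
contact_force: [-3.4, -0.3, 4.4]
gripper_width: 0.159
```

```bash
python3 arc.py .552 .105 .5725 .1824 -1.257 12
```

```text
0.08006878293067779 1.311883394421658
[[0.8, -0.26], [0.76, -0.34], [0.73, -0.41], [0.68, -0.49], [0.63, -0.56], [0.56, -0.62], [0.49, -0.68], [0.42, -0.73], [0.35, -0.76], [0.26, -0.8], [0.18, -0.82], [0.08, -0.83]] -0.10475
```

servo_tool(twist=[[0,0,-0.105],[0,0,-0.105],[0,0,-0.105],[0,0,-0.105]], xyz=[[0.8,-0.26,0],[0.76,-0.34,0],[0.73,-0.41,0],[0.68,-0.49,0]], fingers=[0,0,0,0])

```text
time: 12.12
tool_pos: [0.603, 0.1672, 0.0321]
tool_rot: [0.666, 0.237, 0.666, -0.237]
contact_force: [-6.1, -0.5, 5.0]
gripper_width: 0.156
```

servo_tool(twist=[[0,0,-0.105],[0,0,-0.105],[0,0,-0.105],[0,0,-0.105]], xyz=[[0.63,-0.56,0],[0.56,-0.62,0],[0.49,-0.68,0],[0.42,-0.73,0]], fingers=[0,0,0,0])

```text
time: 12.62
tool_pos: [0.6239, 0.1414, 0.0321]
tool_rot: [0.602, 0.37, 0.602, -0.37]
contact_force: [-6.8, 0.2, 5.1]
gripper_width: 0.164
```

servo_tool(twist=[[0,0,-0.105],[0,0,-0.105]], xyz=[[0.35,-0.76,0],[0.26,-0.8,0]], fingers=[0,0])

```text
time: 12.88
tool_pos: [0.6299, 0.1258, 0.0321]
tool_rot: [0.56, 0.431, 0.56, -0.431]
contact_force: [-6.2, 1.0, 4.8]
gripper_width: 0.16
```

servo_tool(twist=[[0,0,-0.05]], xyz=[[0.1,-0.4,0]], fingers=[0])

```text
time: 13.0
tool_pos: [0.6308, 0.1219, 0.032]
tool_rot: [0.549, 0.445, 0.55, -0.445]
contact_force: [-6.0, 1.2, 4.5]
gripper_width: 0.16
```

```bash
cat > lv.py <<'E'
from h import *
s=manip.state();M=q2R(s['tool_rot']).as_matrix();print(s['tool_pos'],'joint by tool yaw',1.31-(np.arctan2(M[1,2],M[0,2])+np.pi/2),s['contact_force'],s['ft_torque'])
d=s['tool_pos'][:2]-np.array([.552,.105]);a=np.arctan2(d[1],d[0]);print(np.hypot(*d),'joint',1.31-a)
print('tangential cw force on tool',np.dot(s['contact_force'][:2],[np.sin(a),-np.cos(a)]))
E
python3 lv.py
```

```text
[0.63083918 0.12186628 0.03204862] joint by tool yaw 1.1002212949116277 [-6.02686592  1.19307209  4.49420676] [0.27598178 1.02163402 0.0763889 ]
0.08062312194121599 joint 1.0992441604585188
tangential cw force on tool -2.427487849392947
```

servo_tool(twist=[[0,0,-0.05],[0,0,-0.05],[0,0,-0.05]], xyz=[[0.08,-0.4,0],[0.06,-0.4,0],[0.04,-0.4,0]], fingers=[0,0,0])

```text
time: 13.38
tool_pos: [0.6325, 0.1101, 0.032]
tool_rot: [0.515, 0.485, 0.515, -0.485]
contact_force: [-6.5, 2.7, 4.4]
gripper_width: 0.155
```

```bash
python3 lv.py
```

```text
[0.63249848 0.11011506 0.032018  ] joint by tool yaw 1.2493446462410678 [-6.472931    2.71612919  4.35262906] [0.29107687 1.09009128 0.16584181]
0.08066082827763615 joint 1.2465430171808942
tangential cw force on tool -3.12113944159908
```

servo_tool(twist=[[0,0,-0.04],[0,0,0]], xyz=[[0.02,-0.32,0],[0,0,0]], fingers=[0,0])

```text
time: 13.62
tool_pos: [0.6326, 0.107, 0.032]
tool_rot: [0.505, 0.495, 0.506, -0.495]
contact_force: [-6.3, 2.5, 4.0]
gripper_width: 0.156
```

```bash
python3 lv.py
```

```text
[0.63262018 0.10697019 0.0319699 ] joint by tool yaw 1.288344025310017 [-6.26742582  2.45490217  3.96735247] [0.32523586 1.07518716 0.0864262 ]
0.08064425432114734 joint 1.2855669549202606
tangential cw force on tool -2.607286516460262
```

servo_tool(twist=[[0,0,-0.04],[0,0,0]], xyz=[[0.0,-0.32,0],[0,0,0]], fingers=[0,0])

```text
time: 13.88
tool_pos: [0.6327, 0.1039, 0.032]
tool_rot: [0.495, 0.505, 0.496, -0.504]
contact_force: [-6.9, 2.0, 4.7]
gripper_width: 0.159
```

```bash
python3 lv.py
```

```text
[0.63265744 0.10385588 0.03200636] joint by tool yaw 1.3283028515843402 [-6.85052789  2.020499    4.7435163 ] [0.40098363 1.05358695 0.15144524]
0.08066555233184877 joint 1.3241840368654327
tangential cw force on tool -1.9231308697232337
```

servo_tool(twist=[[0,0,-0.04],[0,0,0]], xyz=[[-0.01,-0.32,0],[0,0,0]], fingers=[0,0])

```text
time: 14.12
tool_pos: [0.6326, 0.1007, 0.032]
tool_rot: [0.485, 0.514, 0.485, -0.514]
contact_force: [-6.5, 2.7, 4.5]
gripper_width: 0.16
```

```bash
python3 lv.py
```

```text
[0.63257731 0.10068161 0.03203153] joint by tool yaw 1.3682998205597177 [-6.53228622  2.68236981  4.54010408] [0.40328782 1.02392287 0.11488029]
0.08069294976427853 joint 1.363541897200429
tangential cw force on tool -2.3289419930743542
```

servo_tool(twist=[[0,0,-0.04],[0,0,0]], xyz=[[-0.02,-0.32,0],[0,0,0]], fingers=[0,0])

```text
time: 14.38
tool_pos: [0.6324, 0.0975, 0.032]
tool_rot: [0.475, 0.524, 0.475, -0.524]
contact_force: [-6.7, 2.1, 5.8]
gripper_width: 0.156
```

```bash
python3 lv.py; python3 - <<'E'
from h import *
save(vision.grab_frame('wrist'),'w8.png',1.5)
save(vision.grab_frame('scene')[130:270,200:400],'s8.png',4)
E
```

```text
[0.63235533 0.09751315 0.03203707] joint by tool yaw 1.408227130876151 [-6.71055869  2.12162709  5.80739159] [0.35665863 1.06537204 0.16286169]
0.08070336033994559 joint 1.4029035995361974
tangential cw force on tool -1.4899390871501326
```

View pics/w8.png

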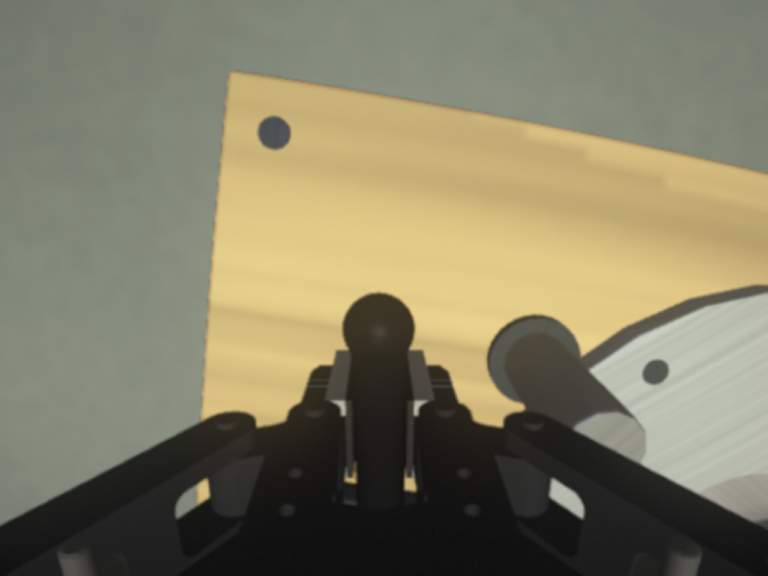

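View pics/s8.png

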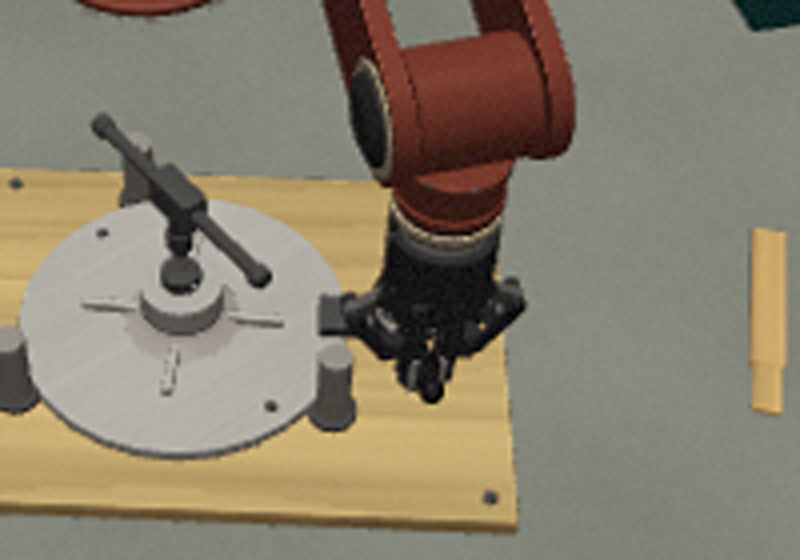

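servo_tool(twist=[[0,0,-0.04],[0,0,0]], xyz=[[-0.03,-0.32,0],[0,0,0]], fingers=[0,0])

```text
time: 14.72
tool_pos: [0.632, 0.0944, 0.032]
tool_rot: [0.464, 0.533, 0.465, -0.533]
contact_force: [-6.3, 2.6, 4.6]
gripper_width: 0.159
```

```bash
python3 lv.py
```

```text
[0.63198683 0.09436157 0.03197309] joint by tool yaw 1.4481552272237612 [-6.32670944  2.58778211  4.60612173] [0.41724392 1.1045261  0.15462916]
0.08069119297108027 joint 1.4422261845133633
tangential cw force on tool -1.7310718797641709
```

servo_tool(twist=[[0,0,-0.04],[0,0,0]], xyz=[[-0.04,-0.32,0],[0,0,0]], fingers=[0,0])

```text
time: 14.98
tool_pos: [0.6316, 0.0914, 0.032]
tool_rot: [0.453, 0.543, 0.454, -0.542]
contact_force: [-5.8, 4.4, 4.2]
gripper_width: 0.157
```

```bash
python3 lv.py
```

```text
[0.63155909 0.09138495 0.031975  ] joint by tool yaw 1.4880480603626887 [-5.75953676  4.35652123  4.22095682] [0.48222665 1.13823841 0.16778843]
0.08071566028117588 joint 1.4794895285687784
tangential cw force on tool -3.3225825130249484
```

servo_tool(twist=[[0,0,-0.04],[0,0,0]], xyz=[[-0.05,-0.32,0],[0,0,0]], fingers=[0,0])

```text
time: 15.22
tool_pos: [0.631, 0.0885, 0.0319]
tool_rot: [0.442, 0.552, 0.443, -0.551]
contact_force: [-7.7, 4.2, 4.9]
gripper_width: 0.156
```

```bash
python3 lv.py
```

```text
[0.63099622 0.08850473 0.0319451 ] joint by tool yaw 1.5277646769589532 [-7.73043231  4.20328798  4.86714455] [0.67062159 1.13890214 0.22736945]
0.08070004276331977 joint 1.51585298831349
tangential cw force on tool -2.5344264337673317
```

servo_tool(twist=[[0,0,-0.04],[0,0,0]], xyz=[[-0.06,-0.32,0],[0,0,0]], fingers=[0,0])

```text
time: 15.48
tool_pos: [0.6305, 0.0846, 0.0318]
tool_rot: [-0.431, -0.56, -0.432, 0.56]
contact_force: [-4.5, 1.6, 3.9]
gripper_width: 0.157
```

```bash
python3 lv.py;python3 - <<'E'
from h import *
save(vision.grab_frame('wrist'),'w9.png',1.5)
E
```

```text
[0.63054188 0.08458976 0.03179338] joint by tool yaw 1.568046642670024 [-4.48147558  1.56785588  3.87160807] [ 0.3610975   1.03410332 -0.0132564 ]
0.08115050553603237 joint 1.5642410308087977
tangential cw force on tool -0.3903163158732652
```

View pics/w9.png

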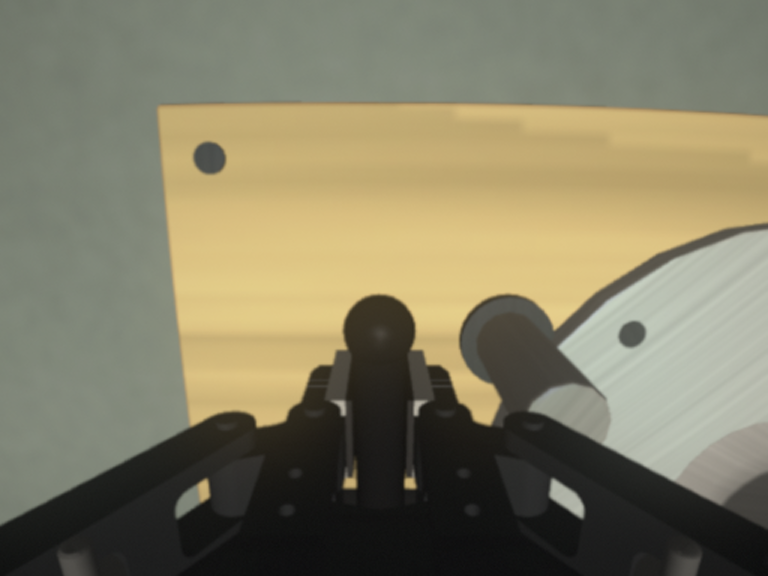

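servo_tool(twist=[[0,0,-0.03],[0,0,0]], xyz=[[-0.05,-0.24,0],[0,0,0]], fingers=[0,0])

```text
time: 15.78
tool_pos: [0.6299, 0.0821, 0.032]
tool_rot: [-0.423, -0.567, -0.423, 0.567]
contact_force: [-6.7, 1.9, 5.5]
gripper_width: 0.16
```

```bash
cat >> lv.py <<'E'
print('torque about stud cw', np.dot(s['contact_force'][:2],[np.sin(a),-np.cos(a)])*np.hypot(*d)-s['ft_torque'][2], 'bar r,z')
E
python3 lv.py
```

```text
[0.62990738 0.0820979  0.03198461] joint by tool yaw 1.5984843295921882 [-6.69856625  1.87305571  5.47875161] [0.25761045 1.23145921 0.00276748]
0.08120385841503927 joint 1.595911582904371
tangential cw force on tool 0.09219208424429606
torque about stud cw 0.004718870611717284 bar r,z
```

servo_tool(twist=[[0,0,0],[0,0,0],[0,0,0],[0,0,0],[0,0,0]], xyz=[[0,0,0.35],[0,0,0.35],[0,0,0.3],[0,0,0.2],[0,0,0]], fingers=[0,0,0,0,0])

```text
time: 16.4
tool_pos: [0.6285, 0.0818, 0.0412]
tool_rot: [-0.422, -0.566, -0.424, 0.568]
contact_force: [-4.4, 2.2, -13.1]
gripper_width: 0.161
```

```bash
python3 lv.py; python3 arc.py .552 .105 .62991 .0821 .628 6
python3 - <<'E'
from h import *
save(vision.grab_frame('wrist'),'w10.png',1.5)
E
```

```text
[0.62849188 0.0818293  0.04117691] joint by tool yaw 1.5990549401878913 [ -4.44246849   2.23523431 -13.05364653] [ 0.30345515  0.56304238 -0.01205638]
0.07992427411915935 joint 1.6041309050238473
tangential cw force on tool -0.8513329729010743
torque about stud cw -0.055985789245015856 bar r,z
0.08120577627238094 -0.28587770633889864
[[0.2, 0.83], [0.11, 0.84], [0.02, 0.85], [-0.07, 0.85], [-0.16, 0.83], [-0.24, 0.81]] 0.10466666666666667
```

View pics/w10.png

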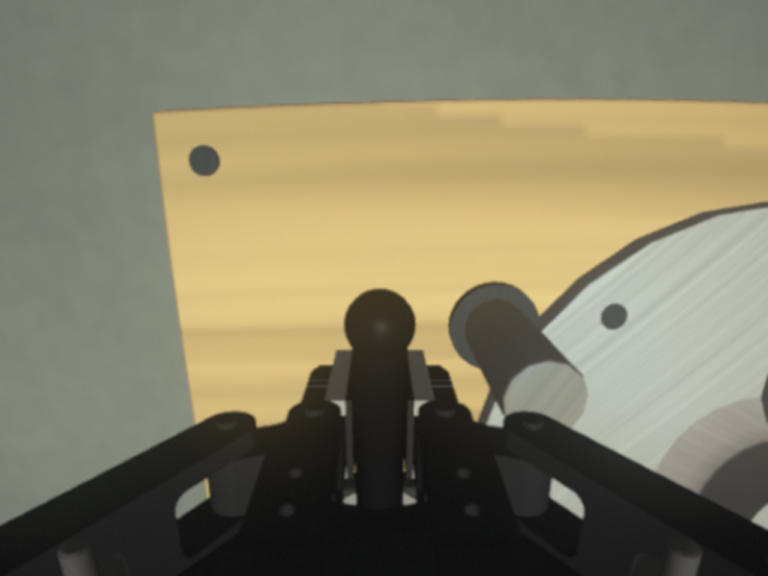

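```bash
python3 arc.py .552 .105 .62991 .0821 1.257 12
```

```text
0.08120577627238094 -0.28587770633889864
[[0.2, 0.83], [0.11, 0.84], [0.02, 0.85], [-0.07, 0.85], [-0.16, 0.83], [-0.24, 0.82], [-0.33, 0.78], [-0.41, 0.75], [-0.48, 0.7], [-0.55, 0.64], [-0.62, 0.59], [-0.68, 0.51]] 0.10475
```

servo_tool(twist=[[0,0,0.105],[0,0,0.105],[0,0,0.105],[0,0,0.105],[0,0,0.105],[0,0,0.105]], xyz=[[0.2,0.83,0],[0.11,0.84,0],[0.02,0.85,0],[-0.07,0.85,0],[-0.16,0.83,0],[-0.24,0.82,0]], fingers=[0,0,0,0,0,0])

```text
time: 17.2
tool_pos: [0.6273, 0.1315, 0.0414]
tool_rot: [0.578, 0.406, 0.579, -0.408]
contact_force: [-4.9, -0.6, -12.3]
gripper_width: 0.16
```

```bash
python3 lv.py
```

```text
[0.62727968 0.13145938 0.04143917] joint by tool yaw 0.965877512667199 [ -4.94855596  -0.55883463 -12.33330549] [-0.06481926  0.71417561 -0.09534336]
0.07979428947184303 joint 0.9720063653734811
tangential cw force on tool -1.113699170864177
torque about stud cw 0.0064765214974260715 bar r,z
```

servo_tool(twist=[[0,0,0.105],[0,0,0.105],[0,0,0.105],[0,0,0.105],[0,0,0.105],[0,0,0.105],[0,0,0]], xyz=[[-0.33,0.78,0],[-0.41,0.75,0],[-0.48,0.7,0],[-0.55,0.64,0],[-0.62,0.59,0],[-0.68,0.51,0],[0,0,0]], fingers=[0,0,0,0,0,0,0])

```text
time: 18.08
tool_pos: [0.5972, 0.1707, 0.042]
tool_rot: [0.675, 0.208, 0.676, -0.21]
contact_force: [-4.1, -4.5, -12.6]
gripper_width: 0.153
```

```bash
python3 lv.py
```

```text
[0.59722095 0.17069966 0.04198968] joint by tool yaw 0.33989321019561014 [ -4.12546087  -4.45746757 -12.60496629] [-0.41130985  0.5503578  -0.05601839]
0.0797582546280753 joint 0.3420327786633207
tangential cw force on tool -0.871012577210585
torque about stud cw -0.013452052081521775 bar r,z
```

servo_tool(twist=[[0,0,0],[0,0,0],[0,0,0],[0,0,0]], xyz=[[0,0,-0.4],[0,0,-0.3],[0,0,-0.1],[0,0,0]], fingers=[0,0,0,0])

```text
time: 18.58
tool_pos: [0.5981, 0.1705, 0.0357]
tool_rot: [0.675, 0.209, 0.675, -0.211]
contact_force: [-7.0, -4.1, -5.4]
gripper_width: 0.159
```

```bash
python3 lv.py
```

```text
[0.59807091 0.17048565 0.03570092] joint by tool yaw 0.34181733679025206 [-7.04298454 -4.050832   -5.44656297] [-0.55823505  1.07932627 -0.22570271]
0.08006809721996419 joint 0.35229271469449575
tangential cw force on tool -3.4294422934765
torque about stud cw -0.048886212614286356 bar r,z
```

servo_tool(twist=[[0,0,0],[0,0,0]], xyz=[[0,0,-0.2],[0,0,0]], fingers=[0,0])

```text
time: 18.82
tool_pos: [0.5985, 0.1705, 0.0349]
tool_rot: [0.675, 0.209, 0.675, -0.211]
contact_force: [-8.2, -5.3, -1.5]
gripper_width: 0.159
```

```bash
python3 lv.py
```

```text
[0.59851608 0.17045988 0.03490809] joint by tool yaw 0.3419929161553865 [-8.23816236 -5.34078741 -1.47685399] [-0.72872065  1.46133629 -0.37273926]
0.08030405701972566 joint 0.35701123905530485
tangential cw force on tool -3.621693331026623
torque about stud cw 0.08190259443232378 bar r,z
```

servo_tool(twist=[[0,0,0],[0,0,0]], xyz=[[0,0,-0.2],[0,0,0]], fingers=[0,0])

```text
time: 19.08
tool_pos: [0.599, 0.1704, 0.0341]
tool_rot: [0.675, 0.209, 0.675, -0.211]
contact_force: [-10.4, -6.8, 2.2]
gripper_width: 0.156
```

```bash
python3 lv.py;python3 arc.py .552 .105 .5976 .1706 -.4 10
```

```text
[0.59898066 0.17040247 0.034072  ] joint by tool yaw 0.34230728407847955 [-10.35298557  -6.83397598   2.23535164] [-0.83787453  1.75463787 -0.46125576]
0.0805274191273772 joint 0.3621271311700053
tangential cw force on tool -4.42142633746125
torque about stud cw 0.10520970838613791 bar r,z
0.0798919270014186 0.963351728807249
[[0.26, -0.19], [0.25, -0.2], [0.24, -0.2], [0.24, -0.22], [0.22, -0.23], [0.22, -0.23], [0.21, -0.25], [0.19, -0.25], [0.19, -0.26], [0.17, -0.26]] -0.04
```

servo_tool(twist=[[0,0,-0.04],[0,0,-0.04],[0,0,0]], xyz=[[0.26,-0.19,0],[0.25,-0.2,0],[0,0,0]], fingers=[0,0,0])

```text
time: 19.45
tool_pos: [0.6041, 0.1663, 0.0336]
tool_rot: [0.667, 0.236, 0.666, -0.238]
contact_force: [-9.8, -6.0, 0.5]
gripper_width: 0.16
```

```bash
python3 lv.py
```

```text
[0.60410721 0.16630969 0.03359178] joint by tool yaw 0.422797460528998 [-9.81374957 -6.04583026  0.5065872 ] [-0.81350597  1.58487091 -0.50247366]
0.08046141114668608 joint 0.44364066240358146
tangential cw force on tool -3.5625349131071147
torque about stud cw 0.2158270690492639 bar r,z
```

servo_tool(twist=[[0,0,-0.04],[0,0,-0.04],[0,0,0]], xyz=[[0.24,-0.2,0],[0.24,-0.22,0],[0,0,0]], fingers=[0,0,0])

```text
time: 19.82
tool_pos: [0.6084, 0.1621, 0.0327]
tool_rot: [0.656, 0.263, 0.656, -0.264]
contact_force: [-8.5, -4.7, -3.0]
gripper_width: 0.159
```

```bash
python3 lv.py
```

```text
[0.60843702 0.16213468 0.03265552] joint by tool yaw 0.5025030048883441 [-8.52269233 -4.73285148 -3.0414788 ] [-0.70906883  1.30348975 -0.28112397]
0.08030883143632819 joint 0.518459027280253
tangential cw force on tool -2.737348314777551
torque about stud cw 0.06129072934685148 bar r,z
```

servo_tool(twist=[[0,0,-0.04],[0,0,-0.04],[0,0,0]], xyz=[[0.22,-0.23,-0.1],[0.22,-0.23,0],[0,0,0]], fingers=[0,0,0])

```text
time: 20.2
tool_pos: [0.6129, 0.1576, 0.0323]
tool_rot: [0.645, 0.289, 0.645, -0.29]
contact_force: [-10.3, -5.2, 0.5]
gripper_width: 0.159
```

```bash
python3 lv.py
```

```text
[0.61287319 0.15764876 0.03230628] joint by tool yaw 0.5822128795627619 [-10.3274404   -5.22856945   0.48380584] [-0.72396866  1.67330331 -0.30430463]
0.08048252839851792 joint 0.5969234302147217
tangential cw force on tool -2.801194471881252
torque about stud cw 0.07885742101744109 bar r,z
```

servo_tool(twist=[[0,0,-0.04],[0,0,-0.04],[0,0,0]], xyz=[[0.21,-0.25,0],[0.19,-0.25,0],[0,0,0]], fingers=[0,0,0])

```text
time: 20.58
tool_pos: [0.6168, 0.1527, 0.0323]
tool_rot: [0.633, 0.314, 0.633, -0.315]
contact_force: [-10.3, -3.3, 0.4]
gripper_width: 0.159
```

```bash
python3 lv.py
```

```text
[0.61684312 0.15272208 0.0323487 ] joint by tool yaw 0.6620908070558433 [-10.34284374  -3.28669798   0.40486156] [-0.65103404  1.57757661 -0.21313868]
0.08051103604470687 joint 0.6755437881552696
tangential cw force on tool -3.4835261638408874
torque about stud cw -0.06732362439328471 bar r,z
```

```bash
python3 arc.py .552 .105 .61684 .15272 -.4 10
```

```text
0.08050729159523379 0.6344583263654047
[[0.19, -0.26], [0.17, -0.27], [0.17, -0.28], [0.15, -0.28], [0.14, -0.29], [0.13, -0.3], [0.12, -0.3], [0.11, -0.3], [0.09, -0.31], [0.08, -0.31]] -0.04
```

servo_tool(twist=[[0,0,-0.04],[0,0,-0.04],[0,0,0]], xyz=[[0.18,-0.27,0],[0.17,-0.27,0],[0,0,0]], fingers=[0,0,0])

```text
time: 20.95
tool_pos: [0.6202, 0.1477, 0.0323]
tool_rot: [0.62, 0.339, 0.62, -0.34]
contact_force: [-9.9, -2.8, -0.2]
gripper_width: 0.158
```

```bash
python3 lv.py
```

```text
[0.6202423  0.14769351 0.03233704] joint by tool yaw 0.7418137562883285 [-9.86316103 -2.7650882  -0.19886848] [-0.45833457  1.69111449 -0.11911984]
0.08049687513554522 joint 0.7509574028616879
tangential cw force on tool -2.8870317202723377
torque about stud cw -0.11327719619554127 bar r,z
```

servo_tool(twist=[[0,0,-0.04],[0,0,-0.04],[0,0,0]], xyz=[[0.16,-0.28,0],[0.15,-0.29,0],[0,0,0]], fingers=[0,0,0])

```text
time: 21.32
tool_pos: [0.6232, 0.1426, 0.0324]
tool_rot: [0.606, 0.364, 0.606, -0.364]
contact_force: [-10.8, -0.4, -0.3]
gripper_width: 0.158
```

```bash
python3 lv.py
python3 - <<'E'
from h import *
save(vision.grab_frame('wrist'),'w11.png',1.5)
E
```

```text
[0.62319977 0.14263384 0.03237937] joint by tool yaw 0.8213245207320892 [-10.79930671  -0.38518118  -0.26049757] [-0.20886937  1.73452172  0.0218212 ]
0.08053392863313026 joint 0.8237609485312938
tangential cw force on tool -4.706023565013391
torque about stud cw -0.4008157631477002 bar r,z
```

View pics/w11.png

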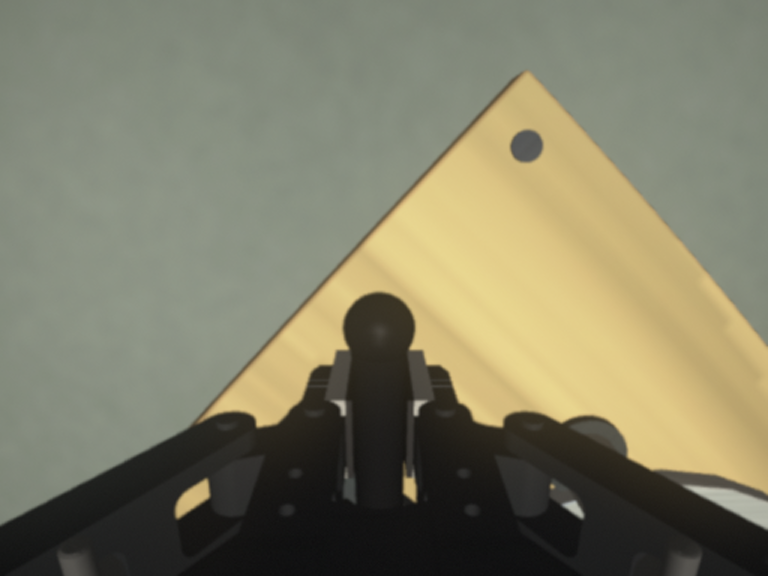

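servo_tool(twist=[[0,0,-0.04],[0,0,0]], xyz=[[0.13,-0.29,0],[0,0,0]], fingers=[0,0])

```text
time: 21.62
tool_pos: [0.6245, 0.14, 0.0324]
tool_rot: [0.598, 0.376, 0.599, -0.376]
contact_force: [-11.0, -0.2, -0.9]
gripper_width: 0.159
```

```bash
python3 lv.py
```

```text
[0.62446031 0.14004022 0.03235931] joint by tool yaw 0.8610052465739186 [-10.97978598  -0.15599425  -0.88148546] [ 0.03777644  1.66454826 -0.0107749 ]
0.08048797247449326 joint 0.859576038503447
tangential cw force on tool -4.639583838326266
torque about stud cw -0.3626557927527403 bar r,z
```

servo_tool(twist=[[0,0,-0.04],[0,0,0]], xyz=[[0.12,-0.3,0],[0,0,0]], fingers=[0,0])

```text
time: 21.88
tool_pos: [0.6257, 0.1374, 0.0324]
tool_rot: [0.591, 0.388, 0.592, -0.388]
contact_force: [-9.7, 0.8, 1.0]
gripper_width: 0.154
```

```bash
python3 lv.py
```

```text
[0.62570021 0.13738073 0.03239577] joint by tool yaw 0.90070671343141 [-9.67483586  0.79072091  0.97988735] [0.13847325 1.71954495 0.070461  ]
0.08049988834619941 joint 0.8960316458614981
tangential cw force on tool -4.615590666685049
torque about stud cw -0.4420155373685921 bar r,z
```

servo_tool(twist=[[0,0,-0.04],[0,0,0]], xyz=[[0.11,-0.3,0],[0,0,0]], fingers=[0,0])

```text
time: 22.12
tool_pos: [0.6275, 0.1337, 0.0328]
tool_rot: [0.583, 0.4, 0.583, -0.4]
contact_force: [-10.3, -1.8, 2.1]
gripper_width: 0.157
```

```bash
python3 lv.py
```

```text
[0.62751692 0.13374674 0.03276463] joint by tool yaw 0.9412108997824693 [-10.26910296  -1.84913185   2.05282488] [-0.31901543  1.66913837 -0.19303225]
0.08080334729131339 joint 0.9462709886005093
tangential cw force on tool -1.9251984781019846
torque about stud cw 0.03746976976845934 bar r,z
```

servo_tool(twist=[[0,0,-0.04],[0,0,0]], xyz=[[0.1,-0.3,0],[0,0,0]], fingers=[0,0])

```text
time: 22.38
tool_pos: [0.6288, 0.1302, 0.0335]
tool_rot: [0.575, 0.412, 0.574, -0.412]
contact_force: [-10.7, -3.8, 3.2]
gripper_width: 0.161
```

```bash
python3 lv.py
```

```text
[0.62875442 0.13015505 0.03351641] joint by tool yaw 0.9819049987847652 [-10.65804482  -3.83638136   3.21156628] [-0.43529366  1.73741852 -0.20144523]
0.08077139486032887 joint 0.9932970754239616
tangential cw force on tool 0.3262983189000076
torque about stud cw 0.22780079999299638 bar r,z
```

servo_tool(twist=[[0,0,-0.04],[0,0,-0.04],[0,0,-0.04],[0,0,0]], xyz=[[0.09,-0.31,0],[0.08,-0.31,0],[0.07,-0.32,0],[0,0,0]], fingers=[0,0,0,0])

```text
time: 22.88
tool_pos: [0.631, 0.1209, 0.0325]
tool_rot: [0.55, 0.446, 0.549, -0.445]
contact_force: [-9.0, -1.1, -1.6]
gripper_width: 0.156
```

```bash
python3 lv.py
```

```text
[0.63096148 0.12092886 0.03247974] joint by tool yaw 1.102001261418746 [-9.0396992  -1.05716505 -1.64116268] [-0.25935191  1.32151537 -0.15277091]
0.08055211903331744 joint 1.1109420501608964
tangential cw force on tool -0.7512745722123116
torque about stud cw 0.09225414930745639 bar r,z
```

servo_tool(twist=[[0,0,-0.04],[0,0,-0.04],[0,0,-0.04],[0,0,0]], xyz=[[0.06,-0.32,0],[0.05,-0.32,0],[0.03,-0.32,0],[0,0,0]], fingers=[0,0,0,0])

```text
time: 23.38
tool_pos: [0.6323, 0.1117, 0.0325]
tool_rot: [0.522, 0.478, 0.521, -0.477]
contact_force: [-8.2, -0.4, -1.5]
gripper_width: 0.16
```

```bash
python3 lv.py
```

```text
[0.63229284 0.11170461 0.03250105] joint by tool yaw 1.2215424949651608 [-8.16658911 -0.359184   -1.52348649] [-0.07710446  1.39407463 -0.05372642]
0.0805722729733533 joint 1.2266913534583435
tangential cw force on tool -0.32162249822796496
torque about stud cw 0.027812561909733313 bar r,z
```

servo_tool(twist=[[0,0,0],[0,0,0],[0,0,0],[0,0,0],[0,0,0],[0,0,0]], xyz=[[0,0,0],[0,0,0],[0,0,1.1],[0,0,1.2],[0,0,1.1],[0,0,0]], fingers=[0.4,0.4,0.4,0.4,0.4,0.4])

```text
time: 24.12
tool_pos: [0.6326, 0.112, 0.0658]
tool_rot: [0.523, 0.478, 0.521, -0.476]
contact_force: [-0.3, -0.0, -1.3]
gripper_width: 0.397
```

```bash
python3 lv.py
python3 - <<'E'
from h import *
s=manip.state()
f=vision.grab_frame('wrist');cv2.imwrite('pics/w12raw.png',f[:,:,::-1]);save(f[160:350,150:360],'w12.png',3.5)
a=cv2.imread('pics/w5.png')
p=campose('wrist',s);cr=(.552,.105)
def ball(img,off):
    # dark blob top & width of ball: find column profile
    g=cv2.cvtColor(img,cv2.COLOR_BGR2GRAY);return g
g=f[:,:,:].mean(2)
col=g[150:260,250:256].mean(1);print('w12 col',np.round(col[20:60]).tolist())
b=cv2.resize(a,(210,190),interpolation=cv2.INTER_AREA).mean(2);print('w5 col',np.round(b[10:50,100:106].mean(1)).tolist())
E
```

```text
[0.63258657 0.11199106 0.06576416] joint by tool yaw 1.219219842638462 [-0.28391126 -0.04823689 -1.31222763] [-0.00897687 -0.02351721  0.00219044]
0.08088924327907465 joint 1.2234644991336339
tangential cw force on tool 0.023518643336530937
torque about stud cw -0.00028803185356213244 bar r,z
w12 col [198.0, 197.0, 197.0, 196.0, 195.0, 194.0, 193.0, 182.0, 136.0, 82.0, 58.0, 54.0, 55.0, 55.0, 55.0, 55.0, 55.0, 55.0, 56.0, 55.0, 55.0, 56.0, 56.0, 58.0, 61.0, 63.0, 65.0, 67.0, 67.0, 67.0, 65.0, 64.0, 63.0, 62.0, 60.0, 58.0, 56.0, 54.0, 53.0, 52.0]
w5 col [197.0, 197.0, 197.0, 196.0, 195.0, 186.0, 151.0, 100.0, 64.0, 55.0, 55.0, 55.0, 55.0, 55.0, 56.0, 55.0, 56.0, 56.0, 56.0, 56.0, 56.0, 58.0, 60.0, 63.0, 66.0, 68.0, 69.0, 69.0, 67.0, 66.0, 64.0, 63.0, 61.0, 59.0, 56.0, 55.0, 53.0, 53.0, 52.0, 51.0]
```

View pics/w12.png

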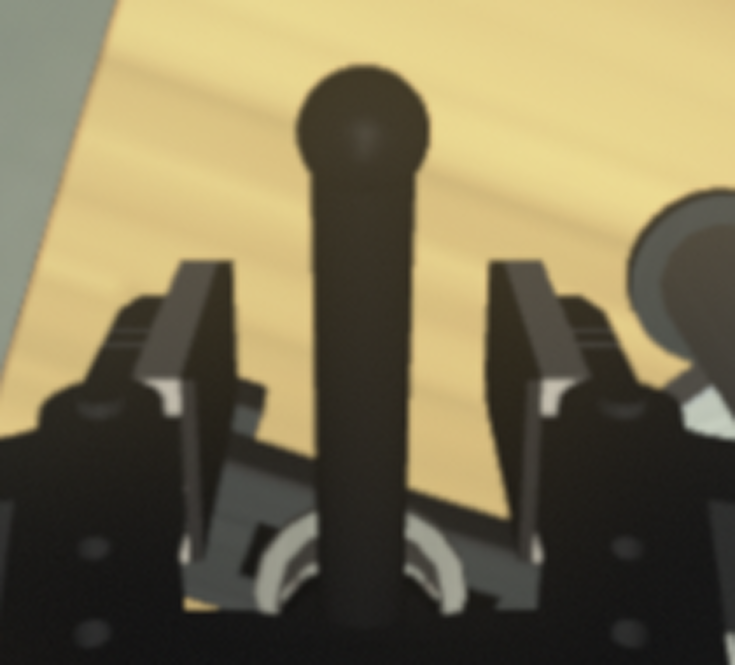

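servo_tool(twist=[[0,0,0],[0,0,0],[0,0,0],[0,0,0],[0,0,0],[0,0,0],[0,0,0]], xyz=[[0,0,-1.1],[0,0,-1.2],[0,0,-1.0],[0,0,0],[0,0,0],[0,0,0],[0,0,-0.1]], fingers=[0.4,0.4,0.4,0,0,0,0])

```text
time: 25.05
tool_pos: [0.6301, 0.1118, 0.0289]
tool_rot: [0.521, 0.476, 0.523, -0.478]
contact_force: [-4.5, 0.4, -3.0]
gripper_width: 0.161
```

servo_tool(twist=[[0,0,-0.06],[0,0,-0.06],[0,0,-0.04],[0,0,0]], xyz=[[0.03,-0.48,0],[0,-0.48,0],[-0.01,-0.32,0],[0,0,0]], fingers=[0,0,0,0])

```text
time: 25.55
tool_pos: [0.6301, 0.0994, 0.0291]
tool_rot: [-0.481, -0.516, -0.483, 0.518]
contact_force: [-5.4, 1.4, -4.7]
gripper_width: 0.162
```

```bash
python3 lv.py
```

```text
[0.63012192 0.09935881 0.0290537 ] joint by tool yaw 1.3795462365262887 [-5.36865521  1.41994723 -4.72015095] [0.1751411  0.77896791 0.06076642]
0.07832532773326022 joint 1.3820849675475126
tangential cw force on tool -1.0295953650147076
torque about stud cw -0.14140981269623015 bar r,z
```

servo_tool(twist=[[0,0,-0.04],[0,0,0]], xyz=[[-0.03,-0.32,0],[0,0,0]], fingers=[0,0])

```text
time: 25.8
tool_pos: [0.6299, 0.0965, 0.0291]
tool_rot: [-0.471, -0.526, -0.473, 0.527]
contact_force: [-5.4, 1.7, -4.6]
gripper_width: 0.161
```

```bash
python3 lv.py
```

```text
[0.62985794 0.09649071 0.02905942] joint by tool yaw 1.4193050062471928 [-5.41191666  1.71083027 -4.55666569] [0.21327909 0.67628308 0.04556468]
0.07832155964855468 joint 1.418860506748972
tangential cw force on tool -1.1127220273725615
torque about stud cw -0.13271480793122803 bar r,z
```

servo_tool(twist=[[0,0,-0.04],[0,0,0]], xyz=[[-0.04,-0.32,0],[0,0,0]], fingers=[0,0])

```text
time: 26.05
tool_pos: [0.6295, 0.0936, 0.0291]
tool_rot: [-0.46, -0.536, -0.462, 0.536]
contact_force: [-4.1, 2.9, -3.5]
gripper_width: 0.16
```

```bash
python3 lv.py
```

```text
[0.62953204 0.09363253 0.02910182] joint by tool yaw 1.4590745277352863 [-4.06380516  2.9365759  -3.50341413] [0.44965542 0.74409654 0.15234769]
0.07836093864360395 joint 1.4555792132543308
tangential cw force on tool -2.315994853057158
torque about stud cw -0.33383121952832007 bar r,z
```

servo_tool(twist=[[0,0,-0.03],[0,0,0]], xyz=[[-0.04,-0.24,-0.1],[0,0,0]], fingers=[0,0])

```text
time: 26.3
tool_pos: [0.6293, 0.0916, 0.0288]
tool_rot: [-0.452, -0.542, -0.455, 0.543]
contact_force: [-6.1, 3.7, -1.4]
gripper_width: 0.156
```

```bash
python3 lv.py
```

```text
[0.62932722 0.09159061 0.02879039] joint by tool yaw 1.4886652050740343 [-6.07997504  3.68226524 -1.40910624] [0.57623659 0.97506165 0.15264981]
0.07848127632353225 joint 1.4817034052483087
tangential cw force on tool -2.5892877571277513
torque about stud cw -0.3558604211113902 bar r,z
```

servo_tool(twist=[[0,0,0],[0,0,0],[0,0,0],[0,0,0],[0,0,0.17],[0,0,0.17],[0,0,0.17],[0,0,0.17]], xyz=[[0,0,0],[0,0,0.5],[0,0,2],[0,0,3.5],[0,0,3.5],[0,0,3.5],[0,0,3.5],[-0.8,-1.1,2.5]], fingers=[0.4,0.4,0.4,0.4,0.5,0.6,0.6,0.6])

```text
time: 27.3
tool_pos: [0.6239, 0.0792, 0.2238]
tool_rot: [0.611, 0.36, 0.607, -0.358]
contact_force: [0.4, 0.3, -0.4]
gripper_width: 0.597
```

servo_tool(twist=[[0,0,0.17],[0,0,0.17],[0,0,0.17],[0,0,0.17],[0,0,0.17],[0,0,0.17],[0,0,0.17],[0,0,0.17]], xyz=[[-1,-1,0],[-1,-1,0],[-1,-1,0],[-1,-1,0],[-1,-1,0],[-1,-1,0],[-1,-1,0],[-1,-1,0]], fingers=[0.6,0.6,0.6,0.6,0.6,0.6,0.6,0.6])

```text
time: 28.3
tool_pos: [0.5428, -0.0015, 0.2214]
tool_rot: [0.701, -0.105, 0.698, 0.103]
contact_force: [-0.3, 0.3, -0.3]
gripper_width: 0.598
```

servo_tool(twist=[[0,0,0.17],[0,0,0.17],[0,0,0.17],[0,0,0.17],[0,0,0.17],[0,0,0.17],[0,0,0.17],[0,0,0.17]], xyz=[[-0.5,-1,0],[-0.5,-1,0],[-0.5,-1,0],[-0.5,-1,0],[-0.5,-1,0],[-0.5,-1,0],[-0.5,0,0],[0,0,0]], fingers=[0.6,0.6,0.6,0.6,0.6,0.6,0.6,0.6])

```text
time: 29.3
tool_pos: [0.5079, -0.0614, 0.2214]
tool_rot: [-0.479, 0.522, -0.478, -0.519]
contact_force: [0.5, 0.0, -0.6]
gripper_width: 0.598
```

```bash
python3 - <<'E'
from h import *
s=manip.state();M=q2R(s['tool_rot']).as_matrix();print(s['time'],s['tool_pos'],'jaw az',np.arctan2(M[1,2],M[0,2]),M[:,0],s['joint_pos'])
json.dump({k:np.array(s[k]).tolist() for k in s},open('sw13.json','w'))
save(vision.grab_frame('wrist'),'w13.png',1.5)
f=vision.grab_frame('scene');save(f[100:300,170:420],'s13.png',3)
E
```

```text
29.3 [ 0.50788441 -0.06142707  0.22137901] jaw az 1.6548259211443646 [ 0.00381088 -0.00165955 -0.99999136] [-2.65547828e-01 -2.37359378e-01  1.85138573e+00 -6.01935483e-04
  1.52345347e+00 -1.92035011e+00]
```

View pics/w13.png

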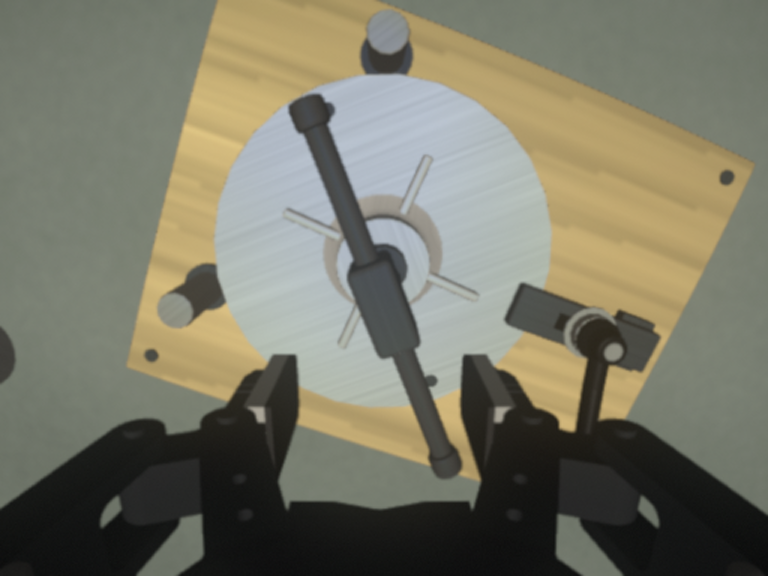

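View pics/s13.png

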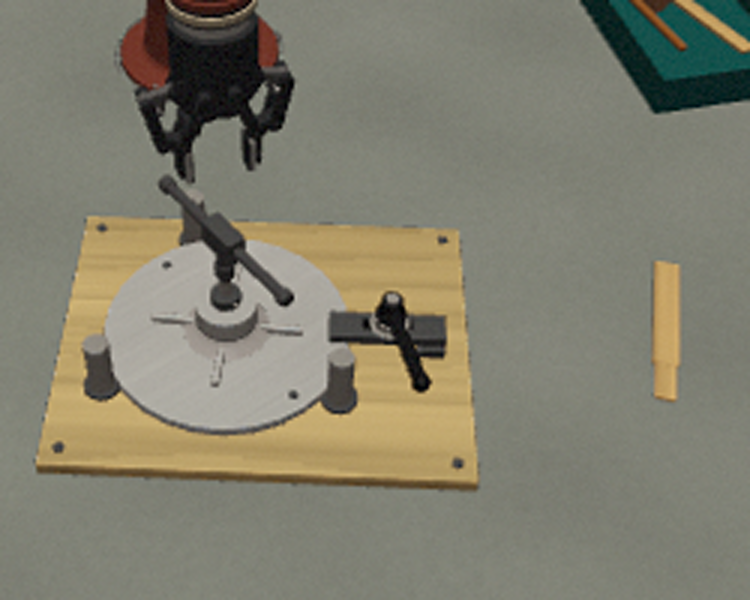

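```bash
python3 - <<'E'
from h import *
s=json.load(open('sw13.json'));p=campose('wrist',s)
f=lambda a:(a[0]/1.5-.17,a[1]/1.5-.17)
a=atz(f((312,110)),p,.166);b=atz(f((445,463)),p,.166);print(a,b,(a+b)/2,np.linalg.norm(a-b),np.arctan2(*(a-b)[1::-1]),np.arctan2(*(b-a)[1::-1]))
print('head top',atz(f((375,292)),p,.180))
st=[atz(f((614,352)),p,z) for z in(.087,.095)];print(st)
# lever direction
l0=atz(f((595,365)),p,.075)
l1=atz(f((585,430)),p,.078);d=l1-np.array([.552,.105,0]);print(l1,np.hypot(*d[:2]),'joint',1.31-np.arctan2(d[1],d[0]))
ps=campose('scene');ang=atz((170+420/3,100+382/3),ps,.0825);d=ang-np.array([.552,.105,0]);print('ball scene',ang,np.hypot(*d[:2]),'joint',1.31-np.arctan2(d[1],d[0]))
E
```

```text
[ 0.42121641 -0.09884819  0.166     ] [ 0.59561814 -0.01776636  0.166     ] [ 0.50841728 -0.05830727  0.166     ] 0.1923284337008485 -2.706405583577641 0.43518707001215223
head top [ 0.49908606 -0.0639095   0.18      ]
[array([0.55226647, 0.1056559 , 0.087     ]), array([0.5494069 , 0.10116665, 0.095     ])]
[0.61900653 0.10266341 0.078     ] 0.06704725382835601 joint 1.3448569349495976
ball scene [0.6575292  0.10260983 0.0825    ] 0.10555626018049187 joint 1.3326455069590788
```

servo_tool(twist=[[0,0,0.18],[0,0,0.18],[0,0,0],[0,0,0]], xyz=[[0,0,-2],[0,0,-2],[0,0,0],[0,0,0]], fingers=[0.6,0.6,0.6,0.6])

```text
time: 29.9
tool_pos: [0.5081, -0.0609, 0.1803]
tool_rot: [-0.38, 0.597, -0.38, -0.595]
contact_force: [0.4, -0.4, -0.1]
gripper_width: 0.601
```

```bash
python3 - <<'E'
from h import *
s=manip.state();M=q2R(s['tool_rot']).as_matrix();print(s['time'],s['tool_pos'],'jaw az',np.arctan2(M[1,2],M[0,2]),M[:,0],s['joint_pos'])
save(vision.grab_frame('wrist'),'w14.png',1.5)
p=campose('wrist',s);c=np.array([.5075,-.059,.166]);u=np.array([np.cos(.44),np.sin(.44),0])
for q in (c,c+u*.095,c-u*.095,c+[0,0,.014]): print(np.round(proj(q,p)[0]*1.5))
E
```

```text
29.9 [ 0.50806581 -0.06094666  0.18028607] jaw az 2.0062289852728865 [ 2.04917492e-03 -7.17125407e-04 -9.99997643e-01] [-2.64810112e-01 -2.10509211e-01  1.89722992e+00 -1.56898362e-04
  1.45270651e+00 -2.27102196e+00]
[384. 331.]
[384. 522.]
[383.  82.]
[384. 343.]
```

View pics/w14.png

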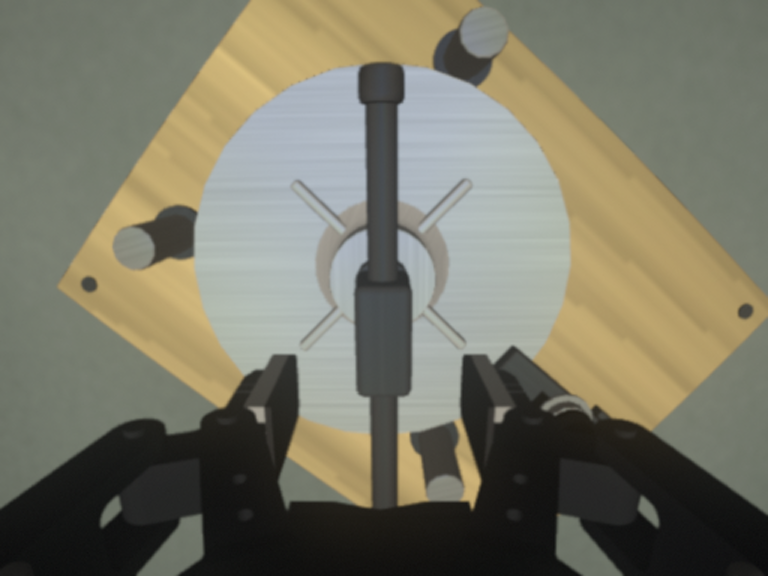

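servo_tool(twist=[[0,0,0],[0,0,0],[0,0,0],[0,0,0],[0,0,0],[0,0,0],[0,0,0],[0,0,0]], xyz=[[-0.05,0.2,-2],[0,0,-2],[0,0,-2],[0,0,0],[0,0,0],[0,0,0],[0,0,0],[0,0,0]], fingers=[0.6,0.6,0.6,0.6,0.1,0.1,0.1,0.1])

```text
time: 30.95
tool_pos: [0.5077, -0.0592, 0.1197]
tool_rot: [-0.379, 0.598, -0.379, -0.596]
contact_force: [-0.2, -2.0, 3.1]
gripper_width: 0.247
```

```bash
cat > tp.py <<'E'
from h import *
s=manip.state();M=q2R(s['tool_rot']).as_matrix();az=np.arctan2(M[1,2],M[0,2]);print(round(s['time'],2),s['tool_pos'],'az',az,'tap',(2.011-az)%(2*np.pi),'w',s['gripper_width'],np.round(s['contact_force'],1),np.round(s['ft_torque'],2),'j6',s['joint_pos'][5])
E
python3 tp.py; python3 - <<'E'
from h import *
save(vision.grab_frame('wrist'),'w15.png',1.2)
E
```

```text
30.95 [ 0.50765477 -0.05915296  0.11974064] az 2.0100252094865407 tap 0.0009747905134593893 w 0.2468999172274013 [-0.2 -2.   3.1] [-0.29 -0.11  0.15] j6 -2.2712854912745817
```

View pics/w15.png

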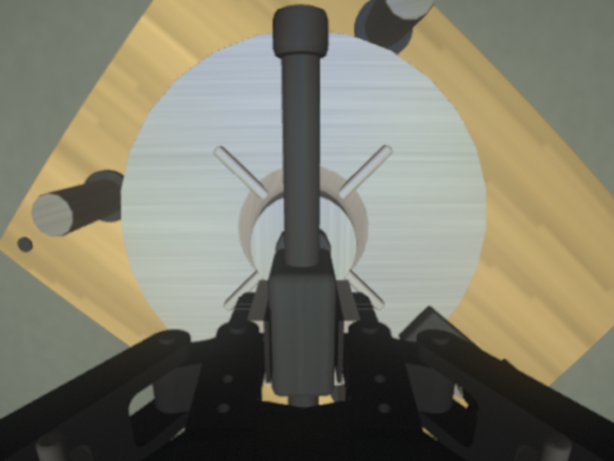

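servo_tool(twist=[[0,0,-0.05],[0,0,-0.1],[0,0,-0.15],[0,0,-0.15]], xyz=[[0,0,0],[0,0,-0.005],[0,0,-0.005],[0,0,-0.005]], fingers=[0.1,0.1,0.1,0.1])

```text
time: 31.5
tool_pos: [0.5077, -0.0591, 0.1196]
tool_rot: [0.504, -0.497, 0.504, 0.495]
contact_force: [0.4, -2.3, 2.6]
gripper_width: 0.25
```

```bash
python3 tp.py
```

```text
31.5 [ 0.50766674 -0.05908048  0.11956233] az 1.5555667670022615 tap 0.45543323299773864 w 0.24986131623349514 [ 0.4 -2.3  2.6] [-0.31 -0.21  0.19] j6 -1.8166901335131767
```

servo_tool(twist=[[0,0,-0.168],[0,0,-0.168],[0,0,-0.168],[0,0,-0.168],[0,0,-0.168],[0,0,-0.168],[0,0,-0.168],[0,0,-0.168]], xyz=[[0,0,-0.005],[0,0,-0.005],[0,0,-0.005],[0,0,-0.005],[0,0,-0.005],[0,0,-0.005],[0,0,-0.005],[0,0,-0.005]], fingers=[0.1,0.1,0.1,0.1,0.1,0.1,0.1,0.1])

```text
time: 32.5
tool_pos: [0.5079, -0.0591, 0.1192]
tool_rot: [0.704, -0.075, 0.702, 0.074]
contact_force: [1.6, -1.8, 1.8]
gripper_width: 0.248
```

servo_tool(twist=[[0,0,-0.168],[0,0,-0.168],[0,0,-0.168],[0,0,-0.168],[0,0,-0.168],[0,0,-0.168],[0,0,-0.168],[0,0,-0.168]], xyz=[[0,0,-0.005],[0,0,-0.005],[0,0,-0.005],[0,0,-0.005],[0,0,-0.005],[0,0,-0.005],[0,0,-0.005],[0,0,-0.005]], fingers=[0.1,0.1,0.1,0.1,0.1,0.1,0.1,0.1])

```text
time: 33.5
tool_pos: [0.5078, -0.0593, 0.1187]
tool_rot: [0.598, 0.379, 0.596, -0.379]
contact_force: [1.0, -2.2, 2.5]
gripper_width: 0.247
```

servo_tool(twist=[[0,0,0],[0,0,0]], xyz=[[0,0,0],[0,0,0]], fingers=[0.1,0.1])

```text
time: 33.75
tool_pos: [0.5078, -0.0593, 0.1187]
tool_rot: [0.599, 0.378, 0.597, -0.377]
contact_force: [1.9, -2.9, 3.4]
gripper_width: 0.241
```

```bash
python3 tp.py; python3 - <<'E'
from h import *
save(vision.grab_frame('scene')[100:300,170:420],'s16.png',3)
E
```

```text
33.75 [ 0.50778007 -0.05926463  0.11867503] az -1.1263476241429005 tap 3.1373476241429006 w 0.24071357870868912 [ 1.9 -2.9  3.4] [-0.65 -0.37 -0.2 ] j6 0.8649661746777705
```

View pics/s16.png

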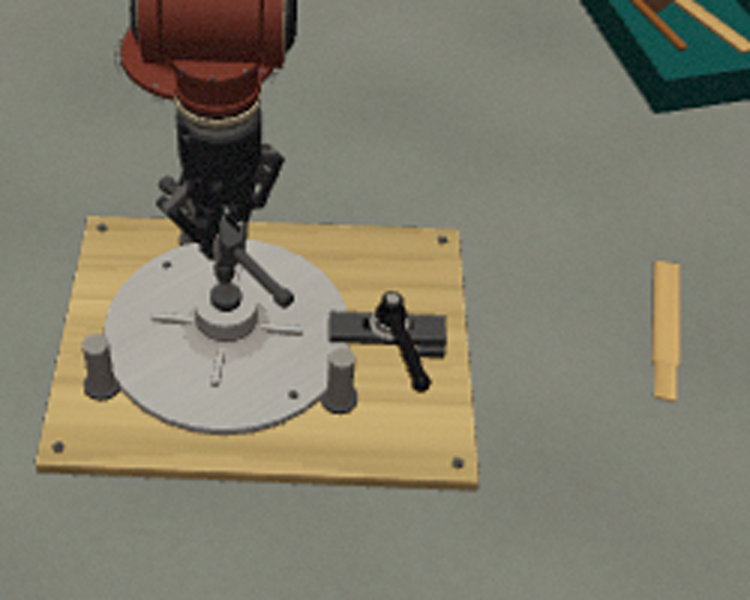

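servo_tool(twist=[[0,0,0.157],[0,0,0.157],[0,0,0.157],[0,0,0.157],[0,0,0.157],[0,0,0.157],[0,0,0.157],[0,0,0.157]], xyz=[[0,0,0.005],[0,0,0.005],[0,0,0.005],[0,0,0.005],[0,0,0.005],[0,0,0.005],[0,0,0.005],[0,0,0.005]], fingers=[0.1,0.1,0.1,0.1,0.1,0.1,0.1,0.1])

```text
time: 34.8
tool_pos: [0.5078, -0.059, 0.1191]
tool_rot: [0.706, -0.048, 0.705, 0.047]
contact_force: [2.1, -2.5, 4.7]
gripper_width: 0.246
```

servo_tool(twist=[[0,0,0.157],[0,0,0.157],[0,0,0],[0,0,0]], xyz=[[0,0,0.005],[0,0,0.005],[0,0,0],[0,0,0]], fingers=[0.1,0.1,0.1,0.1])

```text
time: 35.3
tool_pos: [0.5077, -0.0589, 0.1192]
tool_rot: [0.691, -0.155, 0.689, 0.154]
contact_force: [2.8, -1.7, 5.0]
gripper_width: 0.246
```

```bash
python3 tp.py
```

```text
35.3 [ 0.50773817 -0.05894443  0.11918246] az 0.44074210184224005 tap 1.57025789815776 w 0.24580148587049466 [ 2.8 -1.7  5. ] [-0.59 -0.45  0.21] j6 -0.7018387022742798
```

servo_tool(twist=[[0,0,-0.165],[0,0,-0.165],[0,0,-0.165],[0,0,-0.165],[0,0,-0.165],[0,0,-0.165],[0,0,-0.165],[0,0,-0.165]], xyz=[[0,0,-0.005],[0,0,-0.005],[0,0,-0.005],[0,0,-0.005],[0,0,-0.005],[0,0,-0.005],[0,0,-0.005],[0,0,-0.005]], fingers=[0.1,0.1,0.1,0.1,0.1,0.1,0.1,0.1])

```text
time: 36.3
tool_pos: [0.5078, -0.0592, 0.1188]
tool_rot: [0.64, 0.303, 0.638, -0.303]
contact_force: [1.9, -3.5, 5.4]
gripper_width: 0.245
```

servo_tool(twist=[[0,0,-0.165],[0,0,-0.165],[0,0,-0.165],[0,0,-0.165],[0,0,-0.165],[0,0,-0.165],[0,0,-0.165],[0,0,-0.165]], xyz=[[0,0,-0.005],[0,0,-0.005],[0,0,-0.005],[0,0,-0.005],[0,0,-0.005],[0,0,-0.005],[0,0,-0.005],[0,0,-0.005]], fingers=[0.1,0.1,0.1,0.1,0.1,0.1,0.1,0.1])

```text
time: 37.3
tool_pos: [0.5076, -0.0592, 0.1183]
tool_rot: [0.32, 0.631, 0.319, -0.631]
contact_force: [2.4, -2.7, 6.7]
gripper_width: 0.246
```

servo_tool(twist=[[0,0,-0.165],[0,0,-0.165],[0,0,-0.165],[0,0,0],[0,0,0]], xyz=[[0,0,-0.005],[0,0,-0.005],[0,0,-0.005],[0,0,0],[0,0,0]], fingers=[0.1,0.1,0.1,0.1,0.1])

```text
time: 37.92
tool_pos: [0.5075, -0.0591, 0.1182]
tool_rot: [0.157, 0.69, 0.156, -0.689]
contact_force: [1.4, -4.1, 5.7]
gripper_width: 0.248
```

```bash
python3 tp.py
```

```text
37.92 [ 0.50754843 -0.05913848  0.11818451] az -2.6955553428356085 tap 4.706555342835609 w 0.24831903487785967 [ 1.4 -4.1  5.7] [-0.75 -0.3  -0.26] j6 2.4342846806264435
```

servo_tool(twist=[[0,0,0.157],[0,0,0.157],[0,0,0.157],[0,0,0.157],[0,0,0.157],[0,0,0.157],[0,0,0.157],[0,0,0.157]], xyz=[[0,0,0.005],[0,0,0.005],[0,0,0.005],[0,0,0.005],[0,0,0.005],[0,0,0.005],[0,0,0.005],[0,0,0.005]], fingers=[0.1,0.1,0.1,0.1,0.1,0.1,0.1,0.1])

```text
time: 38.92
tool_pos: [0.5077, -0.0593, 0.1186]
tool_rot: [0.534, 0.465, 0.532, -0.465]
contact_force: [2.4, -4.2, 5.0]
gripper_width: 0.249
```

servo_tool(twist=[[0,0,0.157],[0,0,0.157],[0,0,0],[0,0,0]], xyz=[[0,0,0.005],[0,0,0.005],[0,0,0],[0,0,0]], fingers=[0.1,0.1,0.1,0.1])

```text
time: 39.42
tool_pos: [0.5077, -0.0592, 0.1187]
tool_rot: [0.599, 0.377, 0.597, -0.377]
contact_force: [1.9, -3.7, 5.8]
gripper_width: 0.248
```

```bash
python3 tp.py
```

```text
39.42 [ 0.50773856 -0.0592253   0.11867036] az -1.1257132411196054 tap 3.1367132411196055 w 0.2476527181279886 [ 1.9 -3.7  5.8] [-0.8  -0.48  0.21] j6 0.864623214968571
```

servo_tool(twist=[[0,0,0],[0,0,0],[0,0,0],[0,0,0],[0,0,0],[0,0,0]], xyz=[[0,0,0],[0,0,0],[0,0,1],[0,0,2],[0,0,3],[0,0,0]], fingers=[0.6,0.6,0.6,0.6,0.6,0.6])

```text
time: 40.17
tool_pos: [0.5093, -0.0592, 0.1826]
tool_rot: [0.601, 0.377, 0.596, -0.376]
contact_force: [0.2, -0.6, -0.6]
gripper_width: 0.604
```

```bash
python3 tp.py; python3 - <<'E'
from h import *
save(vision.grab_frame('wrist'),'w17.png',1.2)
E
```

```text
40.17 [ 0.50927172 -0.05923708  0.18258399] az -1.1232065239624338 tap 3.134206523962434 w 0.6037098177276947 [ 0.2 -0.6 -0.6] [ 0.04  0.01 -0.03] j6 0.8620446289994613
```

View pics/w17.png

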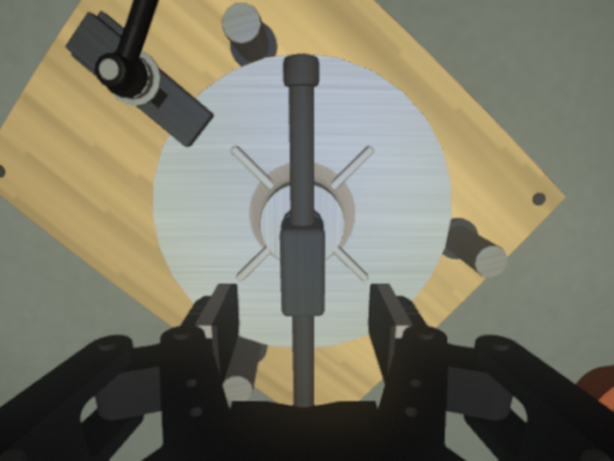

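servo_tool(twist=[[0,0,0.1745],[0,0,0.1745],[0,0,0.1745],[0,0,0.1745],[0,0,0.1745],[0,0,0.1745],[0,0,0.1745],[0,0,0.1745]], xyz=[[0,0,0],[0,0,0],[0,0,0],[0,0,0],[0,0,0],[0,0,0],[0,0,0],[0,0,0]], fingers=[0.6,0.6,0.6,0.6,0.6,0.6,0.6,0.6])

```text
time: 41.22
tool_pos: [0.5062, -0.0585, 0.1767]
tool_rot: [0.7, -0.098, 0.701, 0.098]
contact_force: [0.1, -0.6, 0.3]
gripper_width: 0.6
```

servo_tool(twist=[[0,0,0.1745],[0,0,0.1745],[0,0,0.1745],[0,0,0.1745],[0,0,0.1745],[0,0,0.1745],[0,0,0.1745],[0,0,0.1745]], xyz=[[0,0,0],[0,0,0],[0,0,0],[0,0,0],[0,0,0],[0,0,0],[0,0,0],[0,0,0]], fingers=[0.6,0.6,0.6,0.6,0.6,0.6,0.6,0.6])

```text
time: 42.22
tool_pos: [0.5062, -0.0585, 0.1768]
tool_rot: [0.473, -0.525, 0.474, 0.526]
contact_force: [0.4, 0.6, 0.4]
gripper_width: 0.604
```

servo_tool(twist=[[0,0,0.1745],[0,0,0.1745],[0,0,0],[0,0,0]], xyz=[[0,0,0],[0,0,0],[0,0,0],[0,0,0]], fingers=[0.6,0.6,0.6,0.6])

```text
time: 42.72
tool_pos: [0.5066, -0.0586, 0.1773]
tool_rot: [0.377, -0.598, 0.377, 0.598]
contact_force: [-0.5, -0.2, -0.5]
gripper_width: 0.598
```

```bash
python3 tp.py; python3 - <<'E'
from h import *
save(vision.grab_frame('wrist'),'w18.png',1.2)
E
```

```text
42.73 [ 0.50656204 -0.05858777  0.17730472] az 2.015533177469055 tap 6.278652129710531 w 0.598476982170156 [-0.5 -0.2 -0.5] [ 0.01 -0.01 -0.06] j6 -2.2767526405929086
```

View pics/w18.png

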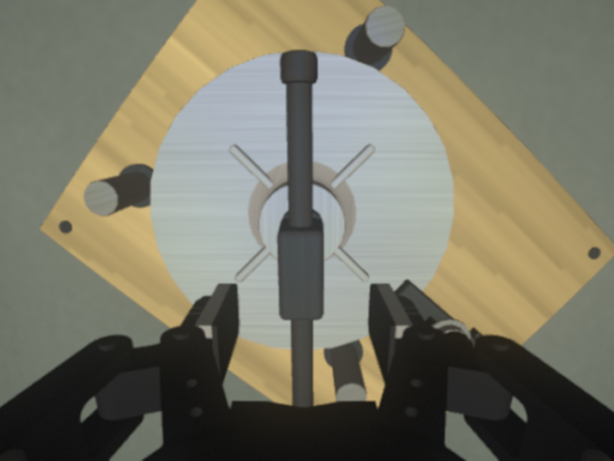

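servo_tool(twist=[[0,0,0],[0,0,0],[0,0,0],[0,0,0],[0,0,0],[0,0,0],[0,0,0],[0,0,0]], xyz=[[0.05,0,-2],[0,0,-2],[0,0,-1.9],[0,0,0],[0,0,0],[0,0,0],[0,0,0],[0,0,0]], fingers=[0.6,0.6,0.6,0.6,0.1,0.1,0.1,0.1])

```text
time: 43.78
tool_pos: [0.5081, -0.0591, 0.1199]
tool_rot: [-0.377, 0.599, -0.377, -0.598]
contact_force: [0.5, -0.7, 2.6]
gripper_width: 0.246
```

```bash
python3 tp.py
```

```text
43.77 [ 0.50814863 -0.05906479  0.11989762] az 2.0180930180199192 tap 6.276092289159667 w 0.2456524340180384 [ 0.5 -0.7  2.6] [-0.18 -0.03  0.12] j6 -2.2790693606823003
```

servo_tool(twist=[[0,0,-0.1],[0,0,-0.16],[0,0,-0.16],[0,0,-0.16],[0,0,-0.16],[0,0,-0.16],[0,0,-0.16],[0,0,-0.16]], xyz=[[0,0,-0.003],[0,0,-0.005],[0,0,-0.005],[0,0,-0.005],[0,0,-0.005],[0,0,-0.005],[0,0,-0.005],[0,0,-0.005]], fingers=[0.1,0.1,0.1,0.1,0.1,0.1,0.1,0.1])

```text
time: 44.78
tool_pos: [0.5081, -0.0594, 0.1195]
tool_rot: [0.653, -0.274, 0.652, 0.272]
contact_force: [0.0, -1.7, 1.9]
gripper_width: 0.241
```

servo_tool(twist=[[0,0,-0.16],[0,0,-0.16],[0,0,-0.16],[0,0,-0.16],[0,0,-0.16],[0,0,-0.16],[0,0,-0.16],[0,0,-0.16]], xyz=[[0,0,-0.005],[0,0,-0.005],[0,0,-0.005],[0,0,-0.005],[0,0,-0.005],[0,0,-0.005],[0,0,-0.005],[0,0,-0.005]], fingers=[0.1,0.1,0.1,0.1,0.1,0.1,0.1,0.1])

```text
time: 45.78
tool_pos: [0.5078, -0.0595, 0.1191]
tool_rot: [0.687, 0.17, 0.686, -0.171]
contact_force: [-0.8, -2.7, 3.2]
gripper_width: 0.245
```

servo_tool(twist=[[0,0,-0.16],[0,0,-0.16],[0,0,-0.1],[0,0,-0.1],[0,0,-0.08],[0,0,0]], xyz=[[0,0,-0.005],[0,0,-0.005],[0,0,-0.005],[0,0,-0.003],[0,0,0],[0,0,0]], fingers=[0.1,0.1,0.1,0.1,0.1,0.1])

```text
time: 46.52
tool_pos: [0.5077, -0.0594, 0.1188]
tool_rot: [0.607, 0.364, 0.606, -0.364]
contact_force: [-1.5, -2.2, 5.3]
gripper_width: 0.248
```

```bash
python3 tp.py
```

```text
46.52 [ 0.50770587 -0.05938347  0.11883241] az -1.0813055066107025 tap 3.0923055066107024 w 0.24782918980349714 [-1.5 -2.2  5.3] [-0.58  0.37 -0.01] j6 0.8203443774714088
```

servo_tool(twist=[[0,0,-0.06],[0,0,-0.05],[0,0,0]], xyz=[[0,0,0],[0,0,0],[0,0,0]], fingers=[0.1,0.1,0.1])

```text
time: 46.9
tool_pos: [0.5077, -0.0593, 0.1188]
tool_rot: [0.586, 0.396, 0.585, -0.397]
contact_force: [-2.3, -2.2, 4.2]
gripper_width: 0.246
```

```bash
python3 tp.py
```

```text
46.9 [ 0.50768237 -0.05934854  0.11879742] az -1.1907322613305755 tap 3.2017322613305756 w 0.24597175844176067 [-2.3 -2.2  4.2] [-0.58  0.41  0.08] j6 0.9298048738509498
```

servo_tool(twist=[[0,0,-0.05],[0,0,0]], xyz=[[0,0,0],[0,0,0]], fingers=[0.1,0.1])

```text
time: 47.15
tool_pos: [0.5077, -0.0593, 0.1188]
tool_rot: [0.576, 0.411, 0.575, -0.411]
contact_force: [-1.7, -2.8, 5.4]
gripper_width: 0.241
```

```bash
python3 tp.py
```

```text
47.15 [ 0.50770088 -0.05932088  0.1187872 ] az -1.2401564660697544 tap 3.2511564660697543 w 0.2408574840992418 [-1.7 -2.8  5.4] [-0.59  0.4   0.23] j6 0.9793191810340189
```

servo_tool(twist=[[0,0,0],[0,0,0],[0,0,0],[0,0,0],[0,0,0],[0,0,0],[0,0,0]], xyz=[[0,0,0],[0,0,0],[0,0,1],[0,0,2],[0,0,3],[0,0,4],[0,0,0]], fingers=[0.6,0.6,0.6,0.6,0.6,0.6,0.6])

```text
time: 48.02
tool_pos: [0.5102, -0.0594, 0.2243]
tool_rot: [0.578, 0.413, 0.572, -0.41]
contact_force: [-0.2, 0.5, 0.7]
gripper_width: 0.598
```

servo_tool(twist=[[0,0,0],[0,0,0],[0,0,0],[0,0,0],[0,0,0],[0,0,0]], xyz=[[0,-3,0],[0,-4,0],[0,-4,0],[0,-4,0],[0,-4,0],[0,0,0]], fingers=[0.6,0.6,0.6,0.6,0.6,0.6])

```text
time: 48.78
tool_pos: [0.507, -0.2507, 0.2178]
tool_rot: [0.574, 0.412, 0.575, -0.412]
contact_force: [0.8, 0.7, -0.1]
gripper_width: 0.599
```

```bash
python3 tp.py; python3 - <<'E'
from h import *
f=vision.grab_frame('scene');cv2.imwrite('pics/s20raw.png',f[:,:,::-1]);save(f[130:270,190:400],'s20.png',3.6)
f=vision.grab_frame('top');save(f[100:270,140:340],'t20.png',3.6)
E
```

```text
48.77 [ 0.50696517 -0.25068458  0.21781738] az -1.245306327578269 tap 3.256306327578269 w 0.5991731981895198 [ 0.8  0.7 -0.1] [ 0.05 -0.01 -0.01] j6 0.6545773839513035
```

View pics/s20.png

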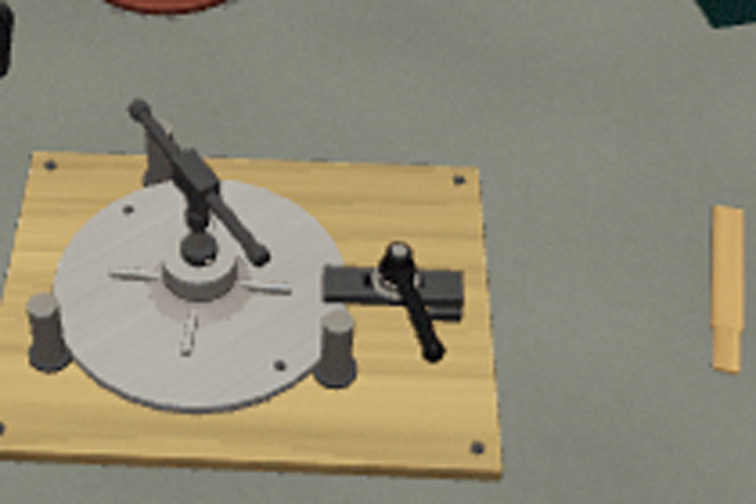

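View pics/t20.png

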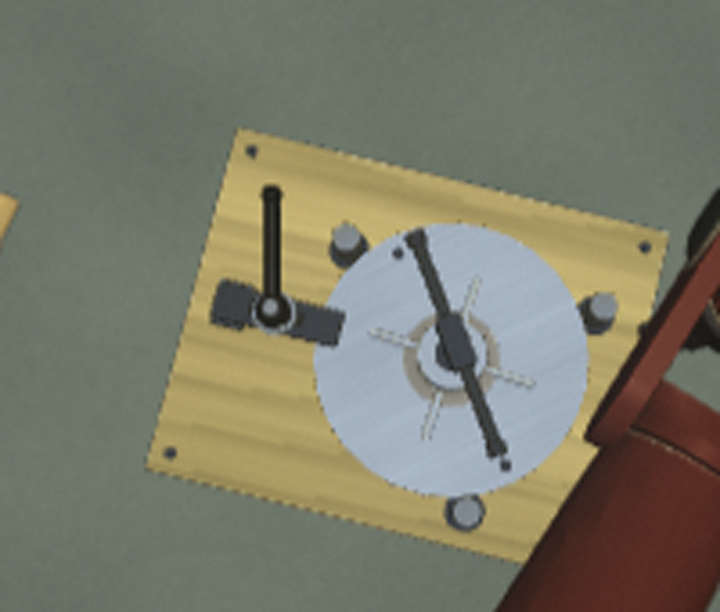

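```bash
python3 - <<'E'
from h import *
pt=campose('top');ps=campose('scene')
T=lambda a:(140+a[0]/3.6-.36,100+a[1]/3.6-.36); S=lambda a:(190+a[0]/3.6-.36,130+a[1]/3.6-.36)
a,b=atz(T((416,237)),pt,.164),atz(T((497,453)),pt,.164);print('bar top',np.arctan2(*(a-b)[1::-1]),(a+b)/2)
a,b=atz(S((138,108)),ps,.164),atz(S((261,257)),ps,.164);print('bar scene',np.arctan2(*(b-a)[1::-1]),(a+b)/2)
for u,p in((T((271,192)),pt),(S((433,352)),ps)):
    q=atz(u,p,.0825);d=q-np.array([.552,.105,0]);print('ball',q,np.hypot(*d[:2]),1.31-np.arctan2(d[1],d[0]),np.arctan2(d[1],d[0]))
E
```

```text
bar top 0.3345491148702543 [ 0.50588709 -0.06019878  0.164     ]
bar scene 0.342149334280363 [ 0.50702418 -0.05863435  0.164     ]
ball [0.65794521 0.1032402  0.0825    ] 0.10595982628605596 1.3266089470047784 -0.016608947004778385
ball [0.65776822 0.10228925 0.0825    ] 0.10580295420119273 1.3356235135902053 -0.02562351359020514
```

servo_tool(twist=[[0,0,-0.045],[0,0,-0.045],[0,0,-0.045],[0,0,-0.045],[0,0,-0.045],[0,0,-0.04],[0,0,-0.04],[0,0,-0.04]], xyz=[[3,4,0],[3,4,0],[3,5,0],[2,5,0],[1,5,0],[0.55,5,0],[0,4,0],[0,3.4,0]], fingers=[0.5,0.5,0.5,0.5,0.5,0.5,0.5,0.5])

```text
time: 49.88
tool_pos: [0.632, 0.1086, 0.218]
tool_rot: [0.496, 0.504, 0.496, -0.504]
contact_force: [0.0, -0.3, -0.9]
gripper_width: 0.498
```

servo_tool(twist=[[0,0,0],[0,0,0],[0,0,0],[0,0,0],[0,0,0],[0,0,0],[0,0,0]], xyz=[[0,0,-3],[0,0,-3],[0,0,-3],[0,0,-3],[0,0,-2.3],[0,0,0],[0,0,0]], fingers=[0.5,0.5,0.5,0.5,0.5,0.5,0.5])

```text
time: 50.75
tool_pos: [0.6333, 0.1061, 0.0762]
tool_rot: [0.497, 0.504, 0.496, -0.503]
contact_force: [0.0, 0.4, 1.2]
gripper_width: 0.498
```

```bash
cat > ball.py <<'E'
from h import *
def edges(img):
    # ball top edge row (half level) and horizontal width near its centre
    g=img.astype(float).mean(2)
    return g
E
python3 - <<'E'
from h import *
s=manip.state();M=q2R(s['tool_rot']).as_matrix();print(s['time'],s['tool_pos'],np.arctan2(M[1,2],M[0,2]))
f=vision.grab_frame('wrist');cv2.imwrite('pics/w21raw.png',f[:,:,::-1]);save(f[130:350,130:380],'w21.png',3)
p=campose('wrist',s)
for az in(-.017,-.0256):
  for z in(0,.003): print(az,z,proj(np.array([.552+.1058*np.cos(az),.105+.1058*np.sin(az),.0825+z]),p))
# same for w12 check
E
```

```text
50.75 [0.63329872 0.10610621 0.0761909 ] -1.5860503911503967
-0.017 0 [[257.90908706 191.35421684]]
-0.017 0.003 [[258.0012999 192.7445387]]
-0.0256 0 [[259.62030245 191.36602324]]
-0.0256 0.003 [[259.74201701 192.7565116 ]]
```

View pics/w21.png

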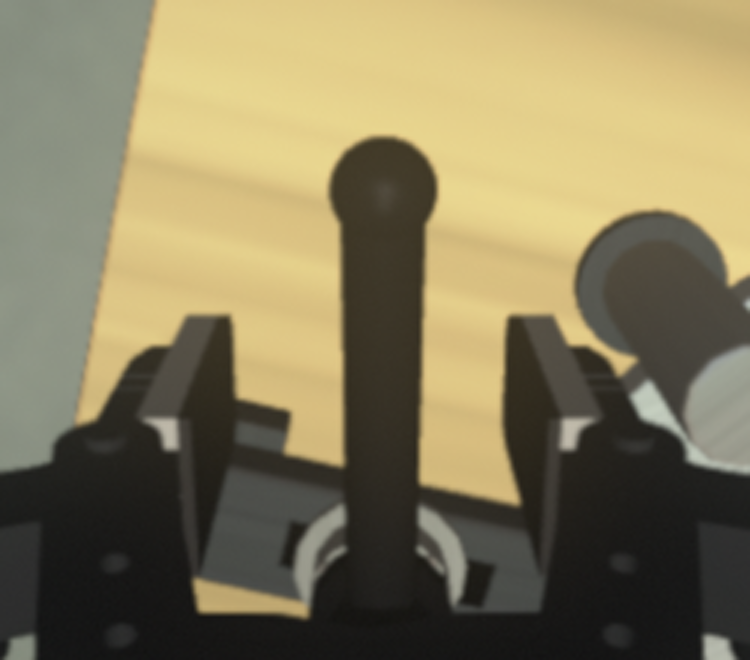

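servo_tool(twist=[[0,0,0],[0,0,0],[0,0,0],[0,0,0],[0,0,0],[0,0,0]], xyz=[[-0.13,-0.25,0],[0,0,0],[0,0,-0.5],[0,0,-0.5],[0,0,-0.5],[0,0,0]], fingers=[0,0,0,0,0,0])

```text
time: 51.55
tool_pos: [0.6309, 0.1028, 0.0588]
tool_rot: [-0.496, -0.504, -0.496, 0.504]
contact_force: [0.4, 0.6, -0.3]
gripper_width: 0.0
```

servo_tool(twist=[[0,0,0],[0,0,0]], xyz=[[0,0,-0.15],[0,0,0]], fingers=[0,0])

```text
time: 51.8
tool_pos: [0.6317, 0.1028, 0.0584]
tool_rot: [0.496, 0.504, 0.496, -0.504]
contact_force: [-0.5, 0.2, 1.0]
gripper_width: 0.002
```

servo_tool(twist=[[0,0,0],[0,0,0]], xyz=[[0,0,-0.15],[0,0,0]], fingers=[0,0])

```text
time: 52.05
tool_pos: [0.6316, 0.1028, 0.0568]
tool_rot: [0.496, 0.504, 0.496, -0.504]
contact_force: [-0.8, -0.0, -0.4]
gripper_width: -0.0
```

servo_tool(twist=[[0,0,0],[0,0,0]], xyz=[[0,0,-0.1],[0,0,0]], fingers=[0,0])

```text
time: 52.3
tool_pos: [0.6318, 0.1028, 0.0563]
tool_rot: [0.496, 0.504, 0.496, -0.504]
contact_force: [-1.0, 0.1, 2.2]
gripper_width: -0.003
```

servo_tool(twist=[[0,0,0],[0,0,0]], xyz=[[0,0,-0.1],[0,0,0]], fingers=[0,0])

```text
time: 52.55
tool_pos: [0.6321, 0.1028, 0.0557]
tool_rot: [0.496, 0.504, 0.496, -0.504]
contact_force: [-1.6, 0.3, 5.7]
gripper_width: -0.0
```

servo_tool(twist=[[0,0,0],[0,0,0]], xyz=[[0,0,-0.1],[0,0,0]], fingers=[0,0])

```text
time: 52.8
tool_pos: [0.6323, 0.1029, 0.0552]
tool_rot: [0.496, 0.504, 0.496, -0.504]
contact_force: [-2.1, 0.2, 6.5]
gripper_width: -0.001
```

servo_tool(twist=[[0,0,0],[0,0,0],[0,0,0],[0,0,0],[0,0,0],[0,0,0]], xyz=[[0,0,1.5],[-0.8,-3.3,0.5],[-0.9,-3.4,0],[0,0,-0.8],[0,0,-0.6],[0,0,0]], fingers=[0,0,0,0,0,0])

```text
time: 53.55
tool_pos: [0.6143, 0.0369, 0.0594]
tool_rot: [-0.496, -0.504, -0.497, 0.504]
contact_force: [-0.7, 1.7, 0.3]
gripper_width: -0.004
```

servo_tool(twist=[[0,0,0],[0,0,0]], xyz=[[0,0,-0.15],[0,0,0]], fingers=[0,0])

```text
time: 53.8
tool_pos: [0.6152, 0.0365, 0.0589]
tool_rot: [0.496, 0.504, 0.496, -0.503]
contact_force: [0.1, 2.8, 3.3]
gripper_width: -0.0
```

servo_tool(twist=[[0,0,0],[0,0,0]], xyz=[[0,0,-0.15],[0,0,0]], fingers=[0,0])

```text
time: 54.05
tool_pos: [0.6156, 0.0364, 0.0585]
tool_rot: [0.496, 0.505, 0.496, -0.503]
contact_force: [-0.3, 3.8, 7.0]
gripper_width: 0.002
```

servo_tool(twist=[[0,0,0],[0,0,0]], xyz=[[0,0,-0.15],[0,0,0]], fingers=[0,0])

```text
time: 54.3
tool_pos: [0.6156, 0.0364, 0.0584]
tool_rot: [0.496, 0.504, 0.496, -0.503]
contact_force: [-4.7, 4.3, 13.7]
gripper_width: 0.002
```

servo_tool(twist=[[0,0,0],[0,0,0],[0,0,0],[0,0,0],[0,0,0],[0,0,0]], xyz=[[0,0,2],[0,0,4],[0,0,4],[0,0,4],[0,0,2],[0,0,0]], fingers=[0,0,0,0,0,0])

```text
time: 55.05
tool_pos: [0.6154, 0.0356, 0.2169]
tool_rot: [0.497, 0.505, 0.495, -0.503]
contact_force: [0.1, -0.6, -1.1]
gripper_width: 0.002
```

```bash
python3 - <<'E'
from h import *
s=manip.state();print(s['time'],s['tool_pos'],s['contact_force'],np.abs(s['joint_vel']).max())
save(vision.grab_frame('top'),'t22.png',1.5)
E
```

```text
55.05 [0.61535369 0.0355623  0.2168527 ] [ 0.06954281 -0.55321337 -1.11414149] 0.05491039062587428
```

View pics/t22.png

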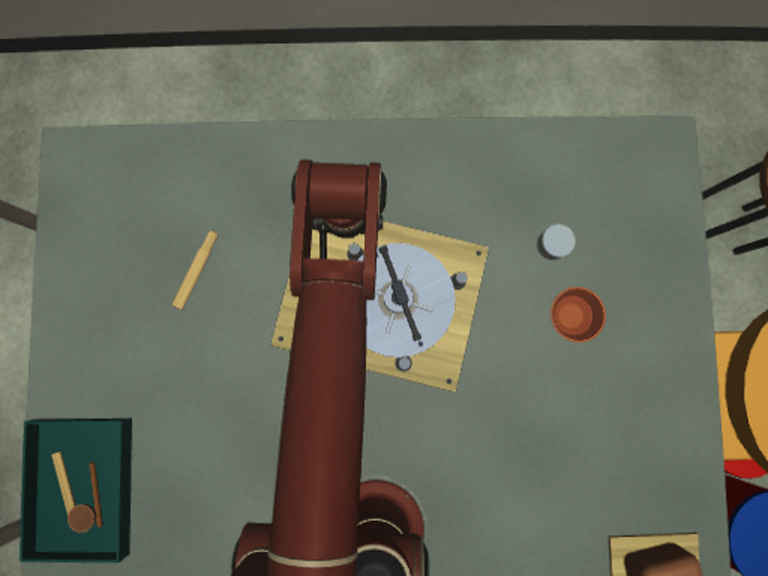

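The tin (558,240), bowl (578,314) and knife (195,270) are where they were at the start. The hand is clear of everything.

```bash
python3 -c "
from plant import job
print(job.job_done())"
```

```text
the job is handed in; nothing more can be done
None
```

I tightened the clamp, worked the tap in until its collar met the hub, and handed the job in at about 55 s. No verdict was reported.

**Clamp:**
- I lifted the lever, swung it back from about 1.26 to 0 rad, let it drop in, and drove it clockwise at about 0.3 N m.
- It resisted at about 1.5 rad and then jumped a tooth. A second pass jumped exactly one serration pitch away, which points to the nut's hard stop.
- I then ran the lever up to the resistance once more and released it. It sprang back to about 1.33 rad.
- I could not see the nut angle directly; I put it at about 1.15 to 1.25 rad from torque and lever angle.
- As a seating check I touched the lever and then the post top with the closed fingers. The lever's top came out about 2.6 mm below the 88 mm post, so it is down, not riding on a tooth.

**Tap:**
- By hand angle it went 0 → 3.14 → 1.57 → 4.71 → 3.14 rad. I regrasped there and turned it on to about 6.39 rad.
- The top and scene pictures put the bar about 0.11 rad past one full turn, which agrees with the stop at 6.38 rad. The wheel head did not turn.

**What failed or disagreed:**
- The first close on the lever missed, because the real fingertips sit about 30 mm short of the reported TCP. I corrected for this in all later grasps.
- Picture-based checks of lever lift were too coarse to rely on, so I used the touch test instead.

At the end the hand was clear and the force reading was near zero. The tin, bowl and knife were where they started.

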